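# Load a glaze jar in the mixer and lock its press-and-turn lid

### The arm

A 7-joint arm with a two-finger parallel gripper is mounted at the origin on a cart in front of the work surface, level with it; the furniture and walls round the work are solid. World frame = base frame: x ahead of the robot, y to its left, z up, the work surface at z = 0. Lengths are in m, angles in rad, forces in N, time in s.
With the tool pointing down it reaches from about 0.4 to 0.85 m from the base axis. Payload 4.5 kg.
Tool frame: the origin (TCP) lies midway between the tips of the shut fingers; the grasp point (between the pads) lies 19 mm behind it (r.hold_point_z is the distance from the TCP to the grasp point, in m); z points along the fingers, y is the direction in which the jaws open and shut (so a half turn about z gives the same grasp; the last joint's range is limited). The gripper opens to 88 mm and grips with 3 to 60 N. Pads are 18 mm wide; open, the fingers measure 123 mm over their backs; the gripper's body (75 mm by 187 mm) begins 45 mm behind the grasp point.
Start: joints at [1.235, 0.689, -0.195, 1.565, 0.157, 0.902, -0.215], TCP at [0.226, -0.583, 0.239] pointing down, gripper open.
Joint ranges: [-3.01, 3.01], [-0.46, 2.08], [-1.47, 1.51], [0.13, 2.56], [-1, 4.14], [0.04, 2.09], [-2.66, 2.66]. Speed limits (rad/s): [2.57, 2.57, 3.14, 3.14, 3.14, 3.14, 3.14].

### API

Orientations are given as a unit quaternion [x, y, z, w].
In Python, from plant import r gives the robot as it stands. The module is installed in compiled form; this text tells all that it offers.
- The arm moves only by the tool move_arm, never from a script. Its arguments are lists of equal length, an entry for each row: "turn": the turn, a rotation vector about the tool's x, y, z in units of 2 pi rad (1.0 is 2 pi rad), a list of three; "dp": the shift along the tool's x, y, z in units of 2.5 cm (1.0 is 2.5 cm), a list of three; "jaw": the closure, from -1 (fully open) to 1 (shut), so that 0 is half open. In form: {"turn": [[wx, wy, wz], ...], "dp": [[x, y, z], ...], "jaw": [jaw, ...]}. A call has 1 to 10 rows; each row shifts and turns the commanded pose from where the row before left it, along the tool's axes as they then stand; what a row does not reach is not made up. A row lasts 1/12 s, in which the tool goes at most 41.7 mm and 7.16 degrees, less where a joint would pass 70% of its speed; a pose out of reach is approached as far as the arm can. A call with a number of a shift or a turn outside -1 to 1 is refused whole. A call with a gripper value outside its range is refused whole. The fingers move at their own pace and stop on an object; "newtons" is the grip in N (left out, the last holds). Time passes only in rows, so rows that do not move let the fingers close. It gives the time, the measured TCP pose, the force and the opening at its end, in the units of the state.
- r.get_state(): the state, without advancing time (a new reading comes with each control period).
- r.snapshot(name): name is "side" or "top"; returns a dict with "frame" (480x640x3 uint8, blue, green, red), "mtx" (3x3 intrinsics, pixels), "origin" and "orientation" of the camera in the world. Camera axes: x right, y up, looking along -z (the intrinsics and any distortion apply to the point x, -y, -z); pixel columns grow to the right and rows downward; lengths in m; the calibration is good to about 2 mm. A picture is of the moment at which its call begins. There is no depth.
- r.finish_job(): hands the job in, once; it reports no verdict.
The state is a dict: "clock": time; "q": joint angles; "qd": joint speeds; "joint_torque": joint torques, N m; "tool_pos": TCP position; "eef_rot": TCP orientation; "contact_force": force on the tool from outside, world axes, zero at the start; "moment": the same for the moment, N m; "opening": opening from 0.0 (shut) to 1.0 (fully open).
Only numpy, scipy, OpenCV 4.12 (cv2) and the standard library are available. Lean on these libraries where they do the work, as an engineer would, in place of code of your own. Each camera call takes 0.05 s, during which the arm holds its last target.

### The job

Get the square white jar ready for mixing: take it by its body, never by the yellow lid, stand it fully down in the square cup of the jar mixer and let go of it. Then take the lid by its bar, press it down against its spring and turn it clockwise, as seen from above, until the lid springs back up in the locked position with its black line at the green dot. Leave the jar standing in the cup, let go of it, and do not disturb the other things on the counter.

Things in the scene. Friction and masses are not known exactly. Their poses are not given: they have to be found in the camera images.
- jar: Loose square white plastic jar with a blue band, 52 x 52 mm wide (46 x 46 mm over the lowest 6 mm), flat shoulder at 80 mm, 116 mm tall with its lid up, about 0.38 kg. Origin: centre of its underside; z up along the jar, x and y square to its sides. A red dot (open) and a green dot (locked) lie on the shoulder near the corners at about +0.62 rad and -0.62 rad from the jar's x axis. It may stand in the cup any of the four ways round.
- lid: The yellow press-and-turn lid on top of the jar (its origin is on the jar's axis, 90 mm above the underside with the lid up). A fluted disc 46 mm across and 10 mm high (underside 90 mm, top 100 mm above the jar's underside) with an upright bar on it, 46 mm long, 14 mm thick, whose top is 116 mm above the jar's underside. A spring holds it up; it presses 8 mm straight down: about 6 N starts it, about 13 N holds it fully down. It cannot come off.
- lid_grip (a point): Middle of the lid's bar: on the jar's axis, 108 mm above its underside when the lid is up, 100 mm when it is fully pressed. Its x axis runs along the bar, toward the end with the black line; pinch the bar across its y axis (14 mm). It turns and sinks with the lid.
- lid_turn (a joint): Turn of the lid in rad, clockwise seen from above; end stops at 0 and 1.40. At 0 the bar's x axis stands 0.70 rad anticlockwise of the jar's x axis. With the lid up it turns only within 0 to 0.23 (open, where it starts) or 1.27 to 1.40 (locked). Between, a catch lets it pass only when pressed 7 mm or more, and keeps it down until either end, where it springs up. Friction under 0.1 N m.
- mixer: Bench jar mixer, fixed: grey housing 130 x 130 mm, 42 mm high, with a bare aluminium square cup in the middle of its top: 70 x 70 mm outside, 58 x 58 mm inside, walls 6 mm thick, rim at 82 mm above the counter. The cup keeps the jar from turning. Origin: centre of its underside on the counter, x and y square to the cup's walls; its -x side has a small green button that is not used.
- cup_floor (a point): Centre of the cup's floor, 48 mm above the counter (34 mm below the rim); axes as the mixer's.
- slip_bottle: White squeeze bottle with a red nozzle, 41 mm across, 112 mm tall, bystander; origin at the centre of its underside.
- water_pot: Speckled water pot, 68 mm across, 63 mm tall, bystander; origin at the centre of its underside.
- tape_roll: Roll of masking tape lying flat, 96 mm across, 25 mm high, bystander; origin at the centre of its underside.
- pinch_pot: Small unglazed pinch pot, 62 mm across, 38 mm tall, bystander; origin at the centre of its underside.
- curved_tool: Curved grey wooden modelling tool lying flat, 18 x 174 x 11 mm, bystander; origin at the centre of its underside.

How it is judged:
By the outcome, as a careful person would: the job done as asked, in the order asked, and still so for the second after the job is handed in, with the robot touching nothing.
It also fails if it takes over 50 s, if anything falls off the work surface, if the arm or the gripper's body presses on something with over 40 N, if the wrist force passes 120 N, or if a joint passes its speed limit or range.

## Working session

There is one attempt and no reset: what is moved stays moved. The work goes in short steps, Python scripts to look and compute and a tool call to move; the robot and the scene stay as the last step left them, time stands still between calls to the robot, and variables do not carry over. Pictures are saved under pics/ and viewed, and the job is handed in when it is done.

Besides the shell and the picture viewer there is one more tool, called as a command line: name --argument value ..., lists and objects as JSON in quotes. move_arm: Moves the arm, as the interface text tells. Shifts and turns lie within -1 to 1; 1 stands for 2.5 cm of shift or 2 pi rad of turn. Its arguments: {"type":"object","properties":{"turn":{"type":"array","items":{"type":"array","items":{"type":"number","minimum":-1,"maximum":1}}},"dp":{"type":"array","items":{"type":"array","items":{"type":"number","minimum":-1,"maximum":1}}},"jaw":{"type":"array","items":{"type":"number"}},"newtons":{"type":"number"}},"required":["turn","dp","jaw"]}

```bash
mkdir -p pics; python3 - <<'E'
from plant import r
import cv2
s=r.get_state(); print(s); print(r.hold_point_z)
for n in("side","top"):
    d=r.snapshot(n); cv2.imwrite(f"pics/{n}0.png",d["frame"]); print(n,d["mtx"],d["origin"],d["orientation"],[k for k in d])
E
```

```text
{'clock': 0.0, 'q': array([ 1.23479104,  0.68998289, -0.1944976 ,  1.56636838,  0.15733255,
        0.90246646, -0.21508476]), 'qd': array([ 0.00069935, -0.00080269,  0.00280208,  0.00035174, -0.00188409,
       -0.00126423, -0.00091749]), 'joint_torque': array([ 5.39422290e-04, -5.27573311e+01, -1.26662884e+00, -1.53428829e+01,
       -5.25837543e-02,  6.61898463e-03,  1.34330026e-04]), 'tool_pos': array([ 0.22560528, -0.58217985,  0.23790381]), 'eef_rot': array([ 9.82943612e-01,  1.83904911e-01, -2.48868734e-04, -8.81133240e-04]), 'contact_force': array([-0.50787516, -0.14371436, -0.49493107]), 'moment': array([ 0.05192694, -0.02198346, -0.007767  ]), 'opening': 0.9956281955528546}
0.0187
side [[604.49144902   0.         327.09536838]
 [  0.         604.49144902 248.37332869]
 [  0.           0.           1.        ]] [-0.15943841 -1.04022256  0.87491122] [ 0.42925161 -0.13873324 -0.2537476   0.85563328] ['frame', 'mtx', 'origin', 'orientation']
top [[537.93675545   0.         321.02110446]
 [  0.         537.93675545 234.38921682]
 [  0.           0.           1.        ]] [ 0.21815835 -0.14334091  1.20146503] [-0.08007295  0.0783715   0.70982451 -0.69541024] ['frame', 'mtx', 'origin', 'orientation']
```

View pics/side0.png

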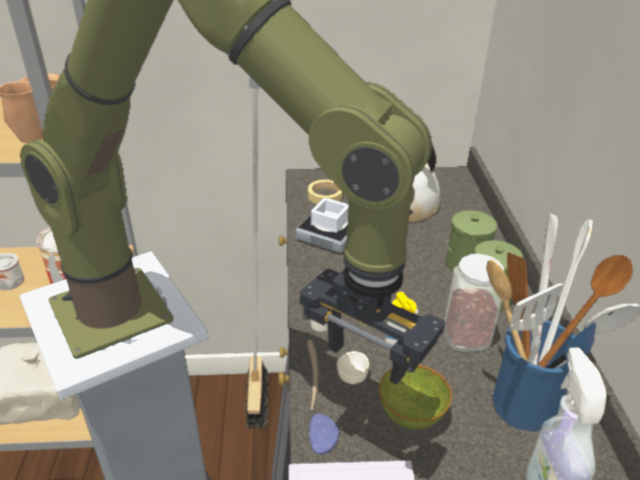

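View pics/top0.png

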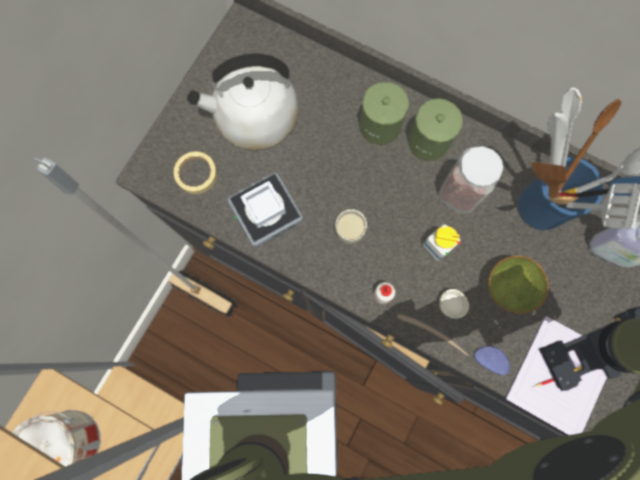

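The top view shows the jar at about (442,241), with its yellow lid at (446,237), and the mixer at (265,207). The bottle is at (386,292), the water pot or pinch pot at (351,226) and (454,303), and the tape at (195,172). I'll zoom in on the jar and mixer.

```bash
cat > h.py <<'E'
import numpy as np, cv2
from scipy.spatial.transform import Rotation as R
from plant import r
def ray(d,u,v):
    K=d["mtx"]; c=np.array([(u-K[0,2])/K[0,0],-(v-K[1,2])/K[1,1],-1.0])
    return np.array(d["origin"]),R.from_quat(d["orientation"]).apply(c)
def onz(d,u,v,z):
    o,w=ray(d,u,v); t=(z-o[2])/w[2]; return o+t*w
def proj(d,p):
    c=R.from_quat(d["orientation"]).inv().apply(np.array(p)-d["origin"]); K=d["mtx"]
    return np.array([K[0,0]*c[0]/-c[2]+K[0,2], K[1,1]*-c[1]/-c[2]+K[1,2]])
def crop(d,u0,v0,w,h,s,name):
    cv2.imwrite(name,cv2.resize(d["frame"][v0:v0+h,u0:u0+w],None,fx=s,fy=s,interpolation=cv2.INTER_CUBIC))
E
python3 - <<'E'
from h import *
d=r.snapshot("top")
a=cv2.resize(d["frame"][215:270,415:470],(400,400),interpolation=cv2.INTER_CUBIC)
b=cv2.resize(d["frame"][165:250,222:307],(400,400),interpolation=cv2.INTER_CUBIC)
cv2.imwrite("pics/z1.png",np.hstack([a,b]))
f=d["frame"]; hsv=cv2.cvtColor(f,cv2.COLOR_BGR2HSV)
m=cv2.inRange(hsv,(22,150,120),(33,255,255))
n,l,st,c=cv2.connectedComponentsWithStats(m); print([(st[i],c[i]) for i in range(1,n) if st[i][4]>40])
E
```

```text
[(array([436, 227,  23,  21, 368], dtype=int32), array([446.25      , 236.80978261]))]
```

View pics/z1.png

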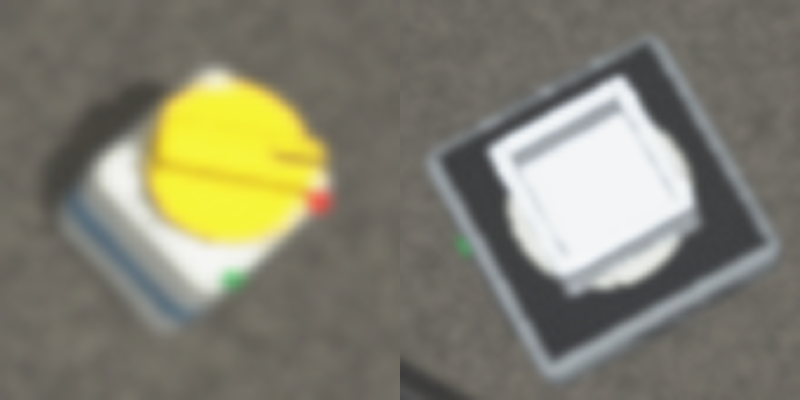

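```bash
python3 - <<'E'
from h import *
np.set_printoptions(precision=4,suppress=True)
d=r.snapshot("top"); f=d["frame"]; hsv=cv2.cvtColor(f,cv2.COLOR_BGR2HSV)
def cen(m,box):
    u0,v0,u1,v1=box; mm=np.zeros_like(m); mm[v0:v1,u0:u1]=m[v0:v1,u0:u1]
    v,u=np.nonzero(mm); return u.mean(),v.mean(),len(u)
red=cv2.inRange(hsv,(0,120,120),(8,255,255))|cv2.inRange(hsv,(172,120,120),(180,255,255))
grn=cv2.inRange(hsv,(45,70,60),(80,255,255))
pr=cen(red,(450,235,468,250)); pg=cen(grn,(435,245,460,262)); print(pr,pg)
A=onz(d,*pr[:2],.08);B=onz(d,*pg[:2],.08); print("red",A,"green",B,np.linalg.norm(A-B))
print("white corners", [onz(d,u,v,.08)[:2] for u,v in((444.8,224.4),(428.5,238.7),(440.5,255.5))])
# yellow disc
m=cv2.inRange(hsv,(22,150,100),(33,255,255)); cs,_=cv2.findContours(m[215:270,415:470],0,1)
c=max(cs,key=cv2.contourArea)+np.array([415,215])
W=np.array([onz(d,*p[0],.1)[:2] for p in c]); (cx,cy),rad=cv2.minEnclosingCircle(W.astype(np.float32)); print("disc",cx,cy,rad, W.mean(0))
M=(A+B)/2
# x dir: perpendicular to dots line, pointing so red is +y
y=(A-B)[:2]/np.linalg.norm((A-B)[:2]); x=np.array([y[1],-y[0]]); print("jar x yaw",np.arctan2(x[1],x[0]))
half=np.linalg.norm(A-B)/2; print("centre from dots",M[:2]-x*half/np.tan(.62))
print("mixer green btn")
P=[(275.1,173.1),(229.4,198.4),(254.9,244.7),(301.7,218.1)]
Q=np.array([onz(d,*p,.042)[:2] for p in P]);print(Q,Q.mean(0),[np.linalg.norm(Q[i]-Q[i-1]) for i in range(4)])
P=[(269.2,181.6),(241.1,196.9),(258.1,225.6),(285.3,210.7)]
Q2=np.array([onz(d,*p,.082)[:2] for p in P]);print(Q2,Q2.mean(0),[np.linalg.norm(Q2[i]-Q2[i-1]) for i in range(4)])
for q in(Q,Q2):
    e=[q[(i+1)%4]-q[i] for i in range(4)]; print([np.arctan2(v[1],v[0])%(np.pi/2) for v in e])
crop(d,225,160,90,90,8,"pics/mx.png")
d=r.snapshot("side"); crop(d,270,160,180,250,3,"pics/sj.png")
E
```

```text
(np.float64(458.5), np.float64(242.5), 4) (np.float64(446.5), np.float64(253.0), 2)
red [ 0.4504 -0.4354  0.08  ] green [ 0.4283 -0.4083  0.08  ] 0.035054340551552744
white corners [array([ 0.4907, -0.4091]), array([ 0.4601, -0.3722]), array([ 0.4232, -0.3952])]
disc 0.4587011933326721 -0.4062440097332001 0.02454071119427681 [ 0.4592 -0.4051]
jar x yaw -2.4564088812228384
centre from dots [ 0.4584 -0.4063]
mixer green btn
[[ 0.6279 -0.0418]
 [ 0.5703  0.061 ]
 [ 0.4628  0.0029]
 [ 0.5211 -0.1009]] [ 0.5455 -0.0197] [np.float64(0.12210630075553203), np.float64(0.11784166741922417), np.float64(0.12219402827168821), np.float64(0.11906614597624876)]
[[ 0.5945 -0.0324]
 [ 0.561   0.0286]
 [ 0.496  -0.0087]
 [ 0.5279 -0.0672]] [ 0.5448 -0.02  ] [np.float64(0.07518284699693262), np.float64(0.06958015203292324), np.float64(0.07489689950305084), np.float64(0.06660545979363629)]
[np.float64(0.5113142654509466), np.float64(0.49556769396141176), np.float64(0.5119406629766123), np.float64(0.5055847812894197)]
[np.float64(0.5030103269574062), np.float64(0.521376013240034), np.float64(0.49878310931259295), np.float64(0.4817295092264574)]
```

View pics/mx.png

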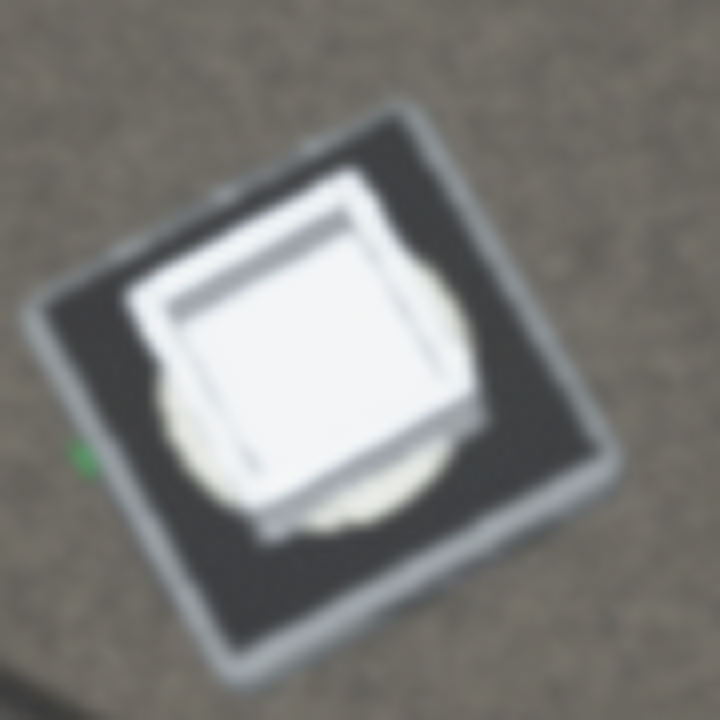

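View pics/sj.png

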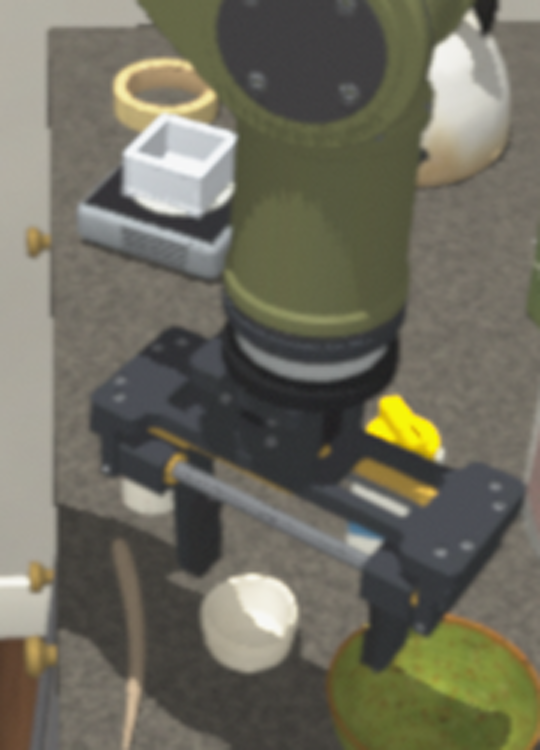

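```bash
python3 - <<'E'
from h import *
np.set_printoptions(precision=4,suppress=True)
d=r.snapshot("top"); f=d["frame"]
for n,u,v,z in(("kettle",255,110,.1),("kettle right",298,110,.1),("kettle bot",255,149,.02),("glass",481,166,.16),("glass base",462,205,0.),("tape",195,172,.02),("canister",435,115,.1),("pinch",351,226,.04),("bottle",386,290,.11),("pot",454,303,.05)): print(n,onz(d,u,v,z))
s=8;o=np.array([225,160])
P=np.array([(350,165),(127,298),(262,512),(475,390)])/s+o
Q=np.array([onz(d,*p,.082)[:2] for p in P]);print(Q,Q.mean(0),[np.linalg.norm(Q[i]-Q[i-1]) for i in range(4)])
e=[Q[(i+1)%4]-Q[i] for i in range(4)]; print([np.arctan2(v[1],v[0])%(np.pi/2) for v in e])
ds=r.snapshot("side")
P=np.array([(125,155),(168,117),(190,180)])/3+np.array([270,160])
S=np.array([onz(ds,*p,.082)[:2] for p in P]);print("side L,back,front",S,(S[0]-S[1]),np.linalg.norm(S[0]-S[1]),np.linalg.norm(S[0]-S[2]),"centre",(S[1]+S[2])/2)
# jar rectified at z=.08, 0.2mm... 
def rect(d,c,z,half,name):
    n=500; src=np.float32([proj(d,[c[0]+a*half,c[1]+b*half,z]) for a,b in((1,1),(1,-1),(-1,-1),(-1,1))])
    H=cv2.getPerspectiveTransform(src,np.float32([(0,0),(n,0),(n,n),(0,n)]))
    im=cv2.warpPerspective(d["frame"],H,(n,n),flags=cv2.INTER_CUBIC); return im
a=rect(d,(.4585,-.4063),.08,.05,"");b=rect(d,(.545,-.02),.082,.1,"")
cv2.imwrite("pics/rect.png",cv2.resize(np.hstack([a,b]),(800,400)))
E
```

```text
kettle [ 0.7559 -0.0024  0.1   ]
kettle right [ 0.7537 -0.0978  0.1   ]
kettle bot [0.6961 0.0071 0.02  ]
glass [ 0.5924 -0.4727  0.16  ]
glass base [ 0.5555 -0.4712  0.    ]
tape [0.6424 0.1457 0.02  ]
canister [ 0.735  -0.4005  0.1   ]
pinch [ 0.5012 -0.2102  0.04  ]
bottle [ 0.3488 -0.2729  0.11  ]
pot [ 0.3253 -0.4235  0.05  ]
[[ 0.5968 -0.0314]
 [ 0.5602  0.029 ]
 [ 0.4996 -0.008 ]
 [ 0.5323 -0.0653]] [ 0.5472 -0.0189] [np.float64(0.07282251815718692), np.float64(0.07065942216365073), np.float64(0.07101859694981436), np.float64(0.06597171872378685)]
[np.float64(0.5441797470294958), np.float64(0.5481731489646249), np.float64(0.5188645599642958), np.float64(0.48337486577414235)]
side L,back,front [[ 0.5003 -0.0083]
 [ 0.5616  0.0218]
 [ 0.5244 -0.0658]] [-0.0613 -0.03  ] 0.06826739042431597 0.06239758655259063 centre [ 0.543 -0.022]
```

View pics/rect.png

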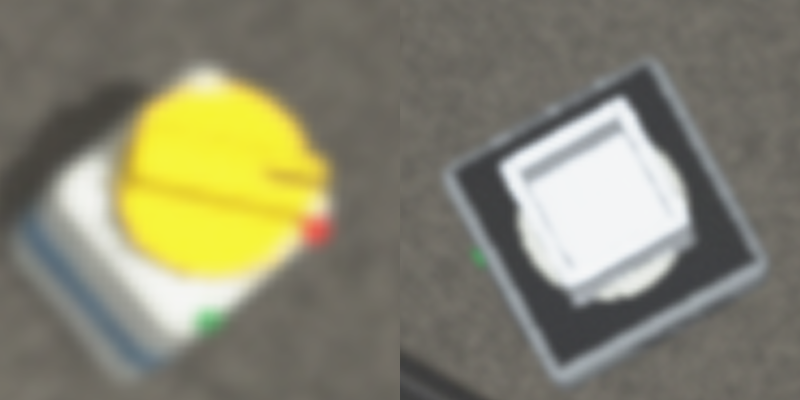

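move_arm --turn '[[0,0,0],[0,0,0],[0,0,0],[0,0,0],[0,0,0],[0,0,0],[0,0,0],[0,0,0],[0,0,0],[0,0,0]]' --dp '[[0.9,-0.26,0],[0.9,-0.26,0],[0.9,-0.26,0],[0.9,-0.26,0],[0.9,-0.26,0],[0.9,-0.26,0],[0.9,-0.26,0],[0.9,-0.26,0],[0.9,-0.26,0],[0.9,-0.26,0]]' --jaw '[-1,-1,-1,-1,-1,-1,-1,-1,-1,-1]' --newtons 30

```text
clock: 1.18
tool_pos: [0.4131, -0.44, 0.2388]
eef_rot: [0.983, 0.184, 0.0, 0.0]
contact_force: [0.1, 0.2, 0.2]
opening: 1.001
```

move_arm --turn '[[0,0,-0.0195],[0,0,-0.0195],[0,0,-0.0195],[0,0,-0.0195],[0,0,-0.0195],[0,0,-0.0195],[0,0,-0.0195],[0,0,-0.0195],[0,0,-0.0195],[0,0,-0.0195]]' --dp '[[0,0,0],[0,0,0],[0,0,0],[0,0,0],[0,0,0],[0,0,0],[0,0,0],[0,0,0],[0,0,0],[0,0,0]]' --jaw '[-1,-1,-1,-1,-1,-1,-1,-1,-1,-1]'

```text
clock: 2.02
tool_pos: [0.4121, -0.4409, 0.2387]
eef_rot: [0.696, 0.718, -0.0, 0.0]
contact_force: [0.1, 0.4, -0.4]
opening: 1.002
```

move_arm --turn '[[0,0,-0.017],[0,0,-0.017],[0,0,-0.017],[0,0,-0.017],[0,0,-0.017],[0,0,-0.017],[0,0,0]]' --dp '[[0,0,0],[0,0,0],[0,0,0],[0,0,0],[0,0,0],[0,0,0],[0,0,0]]' --jaw '[-1,-1,-1,-1,-1,-1,-1]'

```text
clock: 2.6
tool_pos: [0.4119, -0.441, 0.2385]
eef_rot: [0.437, 0.9, 0.0, -0.0]
contact_force: [0.2, -0.3, 0.5]
opening: 1.002
```

```bash
cat >> h.py <<'E'
def plan(tgt,jaw=None):
    s=r.get_state(); Rm=R.from_quat(s["eef_rot"]).as_matrix(); d=Rm.T@(np.array(tgt)-s["tool_pos"])
    y=np.arctan2(Rm[1,1],Rm[0,1]); print("jaw yaw",round(y,4),"tilt",Rm[:,2].round(3),"dp units",(d/.025).round(3))
    if jaw is not None:
        t=-(jaw-y); t=(t+np.pi)%(2*np.pi)-np.pi; print("turn z units",round(t/2/np.pi,4))
    print("q",s["q"].round(2),"F",s["contact_force"].round(1),"pos",s["tool_pos"].round(4),"clock",round(s["clock"],2))
E
python3 - <<'E'
from h import *
plan([.4587,-.405,.057],.67)
d=r.snapshot("side"); crop(d,270,130,260,190,3,"pics/s2.png")
E
```

```text
jaw yaw 0.6673 tilt [-0.  0. -1.] dp units [-0.028  2.361  7.261]
turn z units -0.0004
q [ 1.13  0.74 -0.7   1.62  0.54  0.99  0.92] F [ 0.2 -0.3  0.5] pos [ 0.4119 -0.441   0.2385] clock 2.6
```

View pics/s2.png

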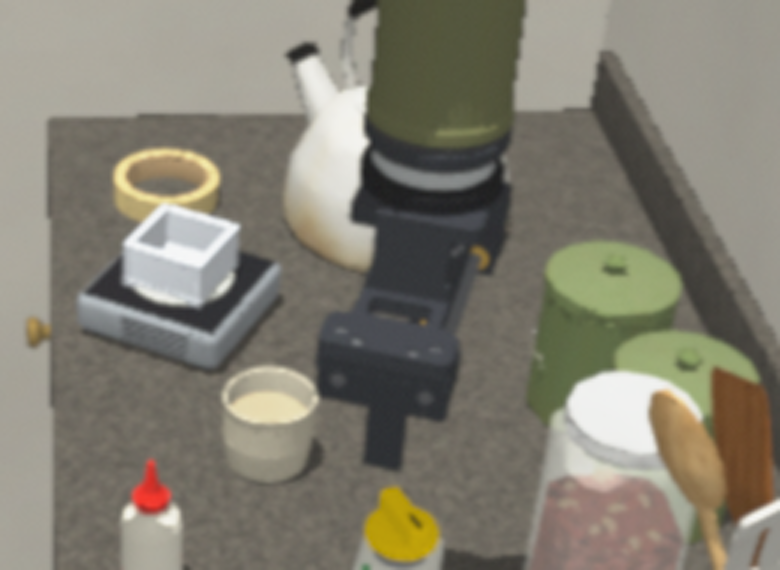

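The side view now shows the whole cup rim, with corners at crop points (123,243), (172,205), (242,233) and (190,273). The lid disc is centred at about crop (402,530).

```bash
python3 - <<'E'
from h import *
np.set_printoptions(precision=4,suppress=True)
ds=r.snapshot("side"); dt=r.snapshot("top")
P=np.array([(172,205),(123,243),(190,273),(242,233)])/3+np.array([270,130])
Q=np.array([onz(ds,*p,.082)[:2] for p in P]);print(Q,"c",Q.mean(0),[np.linalg.norm(Q[i]-Q[i-1]) for i in range(4)])
e=[Q[(i+1)%4]-Q[i] for i in range(4)]; print([np.arctan2(v[1],v[0])%(np.pi/2) for v in e])
print("lid side",onz(ds,404,306.7,.1), "proj guess",proj(ds,[.4587,-.405,.1]),proj(dt,[.4587,-.405,.1]))
crop(ds,340,270,120,130,5,"pics/s3.png")
crop(dt,400,200,90,80,8,"pics/t3.png")
E
```

```text
[[ 0.5662  0.0227]
 [ 0.5005 -0.0049]
 [ 0.522  -0.0693]
 [ 0.5906 -0.0433]] c [ 0.5448 -0.0237] [np.float64(0.07036464122571698), np.float64(0.07120576722165904), np.float64(0.06791112719415046), np.float64(0.07339587004284977)]
[np.float64(0.397483056765946), np.float64(0.32181555032554776), np.float64(0.3622651330737565), np.float64(0.3549890970967051)]
lid side [ 0.4561 -0.4079  0.1   ] proj guess [404.0809 305.378 ] [446.0141 236.9623]
```

View pics/s3.png

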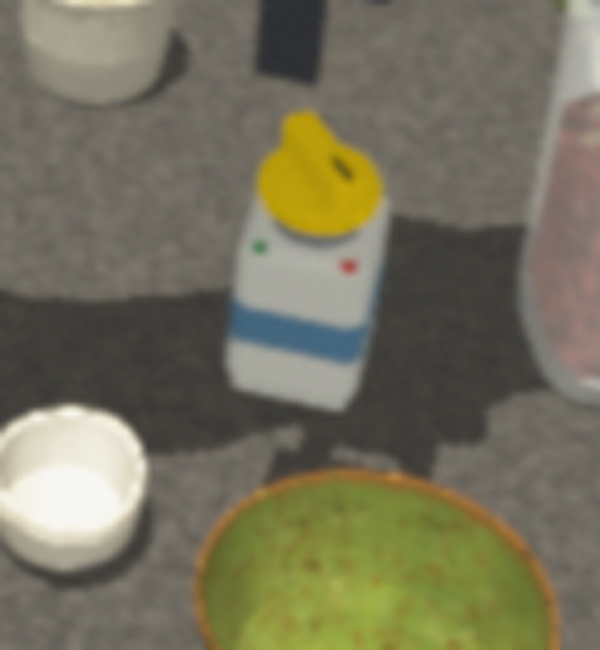

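View pics/t3.png

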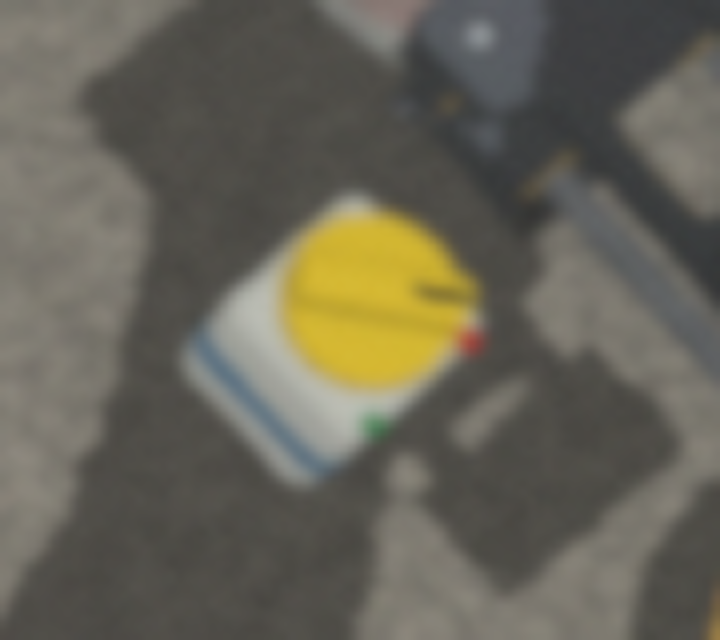

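move_arm --turn '[[0,0,0],[0,0,0],[0,0,0],[0,0,0],[0,0,0],[0,0,0],[0,0,0],[0,0,0]]' --dp '[[0,0.8,0],[0,0.8,0],[0,0.74,0],[0,0,0.9],[0,0,0.9],[0,0,0.9],[0,0,0.9],[0,0,0]]' --jaw '[-1,-1,-1,-1,-1,-1,-1,-1]'

```text
clock: 3.42
tool_pos: [0.4556, -0.4036, 0.1448]
eef_rot: [0.438, 0.899, 0.0, -0.004]
contact_force: [-0.1, 0.1, -0.4]
opening: 1.002
```

```bash
python3 - <<'E'
from h import *
plan([.458,-.4055,.057],.67)
d=r.snapshot("side"); a=cv2.resize(d["frame"][200:380,330:490],(480,540),interpolation=cv2.INTER_CUBIC)
d=r.snapshot("top"); b=cv2.resize(d["frame"][190:290,390:490],(320,540)) if 0 else cv2.resize(d["frame"][195:285,410:463],(318,540),interpolation=cv2.INTER_CUBIC)
cv2.imwrite("pics/s4.png",np.hstack([a,b]))
E
```

```text
jaw yaw 0.6637 tilt [-0.007  0.003 -1.   ] dp units [-0.143  0.039  3.511]
turn z units -0.001
q [ 0.99  0.85 -0.62  1.68  0.64  0.83  0.74] F [-0.1  0.1 -0.4] pos [ 0.4556 -0.4036  0.1448] clock 3.42
```

View pics/s4.png

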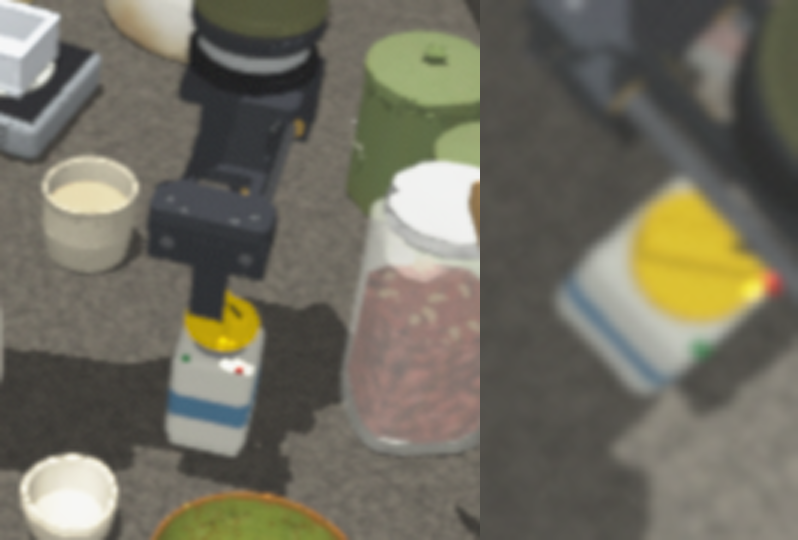

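The near finger is over the jar's near face and lined up with it, and the jar is untouched. I'll go on down.

move_arm --turn '[[0,0,0],[0,0,0],[0,0,0],[0,0,0],[0,0,0],[0,0,0],[0,0,0]]' --dp '[[-0.1,0,0],[0,0,0.6],[0,0,0.6],[0,0,0.6],[0,0,0.6],[0,0,0.5],[0,0,0]]' --jaw '[-1,-1,-1,-1,-1,-1,-1]'

```text
clock: 4.1
tool_pos: [0.4593, -0.4066, 0.0752]
eef_rot: [0.438, 0.899, -0.0, -0.001]
contact_force: [-1.1, -0.5, 0.1]
opening: 1.001
```

```bash
python3 - <<'E'
from h import *
plan([.458,-.4055,.057],.67)
E
```

```text
jaw yaw 0.6646 tilt [-0.001  0.001 -1.   ] dp units [ 0.067 -0.012  0.729]
turn z units -0.0009
q [ 0.95  0.95 -0.55  1.7   0.72  0.71  0.68] F [-1.1 -0.5  0.1] pos [ 0.4593 -0.4066  0.0752] clock 4.1
```

move_arm --turn '[[0,0,0],[0,0,0],[0,0,0],[0,0,0],[0,0,0],[0,0,0],[0,0,0],[0,0,0],[0,0,0],[0,0,0]]' --dp '[[0,0,0.4],[0,0,0.34],[0,0,0],[0,0,0],[0,0,0],[0,0,0],[0,0,0],[0,0,0],[0,0,0],[0,0,0]]' --jaw '[-1,-1,-1,1,1,1,1,1,1,1]' --newtons 30

```text
clock: 4.93
tool_pos: [0.4608, -0.4064, 0.0582]
eef_rot: [0.437, 0.899, 0.0, 0.001]
contact_force: [2.1, 1.0, 1.3]
opening: 0.587
```

```bash
python3 - <<'E'
from h import *
plan([.458,-.4055,.057],.67); print(r.get_state()["opening"]*88)
d=r.snapshot("side"); a=cv2.resize(d["frame"][200:380,330:490],(480,540),interpolation=cv2.INTER_CUBIC)
cv2.imwrite("pics/s5.png",a)
E
```

```text
jaw yaw 0.6656 tilt [ 0.002  0.    -1.   ] dp units [ 0.098 -0.066  0.047]
turn z units -0.0007
q [ 0.94  0.97 -0.54  1.71  0.74  0.67  0.66] F [2.1 1.  1.3] pos [ 0.4608 -0.4064  0.0582] clock 4.93
51.63628257348074
```

View pics/s5.png

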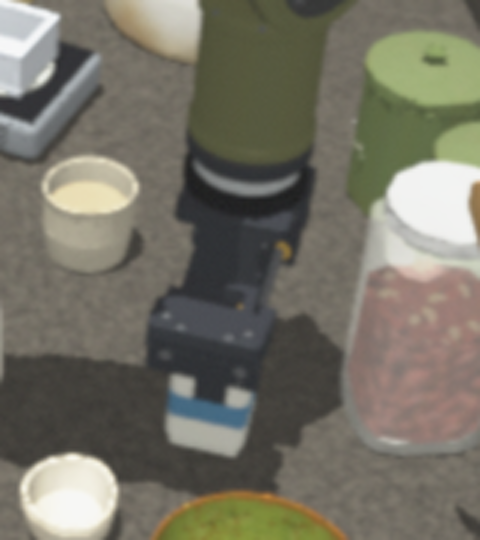

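Opening is 51.6 mm, which matches the 52 mm jar. Lifting.

move_arm --turn '[[0,0,0],[0,0,0],[0,0,0],[0,0,0],[0,0,0],[0,0,0],[0,0,0],[0,0,0],[0,0,0],[0,0,0]]' --dp '[[0,0,-0.4],[0,0,-0.7],[0,0,-0.8],[0,0,-0.8],[0,0,-0.8],[0,0,-0.8],[0,0,-0.8],[0,0,-0.8],[0,0,-0.8],[0,0,0]]' --jaw '[1,1,1,1,1,1,1,1,1,1]' --newtons 40

```text
clock: 5.82
tool_pos: [0.4609, -0.4076, 0.229]
eef_rot: [0.438, 0.899, -0.001, 0.003]
contact_force: [0.7, 0.7, -3.1]
opening: 0.584
```

```bash
python3 - <<'E'
from h import *
np.set_printoptions(precision=4,suppress=True)
plan([.546,-.02,.235],.505); print(r.get_state()["opening"]*88)
ds=r.snapshot("side"); dt=r.snapshot("top")
for n,d in(("s",ds),("t",dt)):
    c=proj(d,[.546,-.02,.06]).astype(int); print(c)
    crop(d,c[0]-45,c[1]-38,90,76,8,f"pics/m5{n}.png")
a=cv2.resize(ds["frame"][100:380,300:500],None,fx=2,fy=2);cv2.imwrite("pics/s6.png",a)
E
```

```text
jaw yaw 0.6645 tilt [ 0.004 -0.004 -1.   ] dp units [10.107 12.24  -0.282]
turn z units 0.0254
q [ 1.02  0.76 -0.69  1.6   0.55  0.98  0.82] F [ 0.7  0.7 -3.1] pos [ 0.4609 -0.4076  0.229 ] clock 5.82
51.393415002850105
[329 216]
[264 205]
```

View pics/m5s.png

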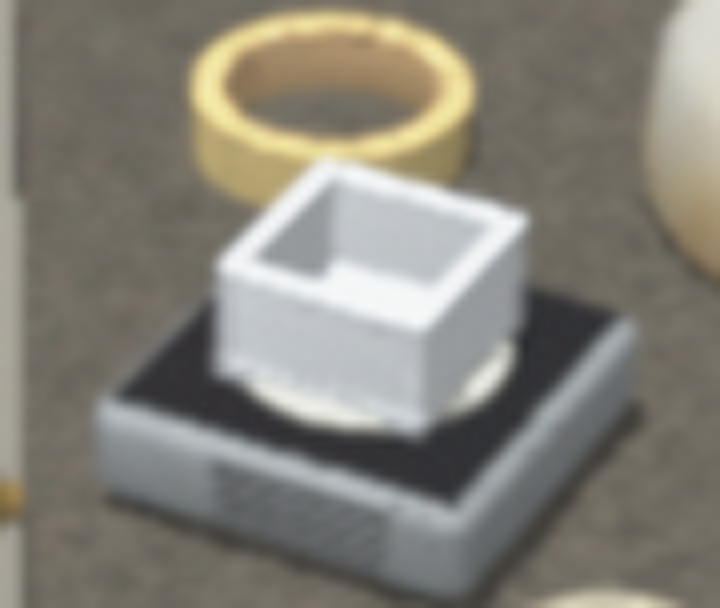

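View pics/m5t.png

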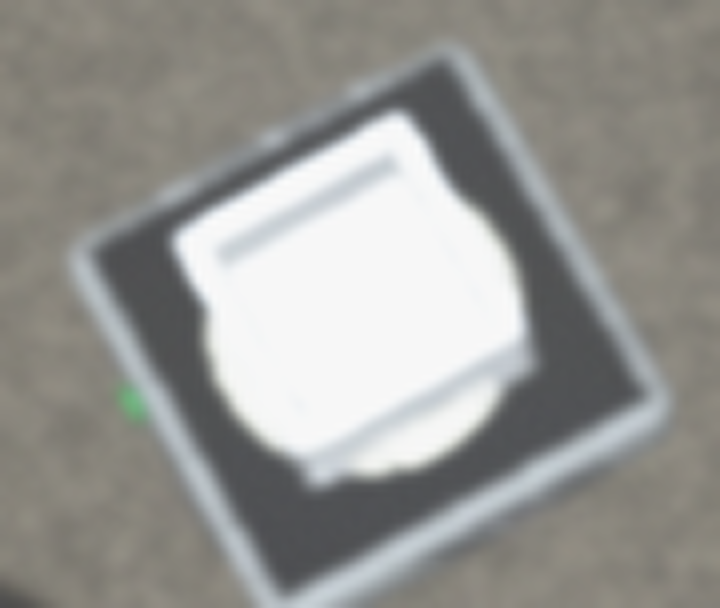

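View pics/s6.png

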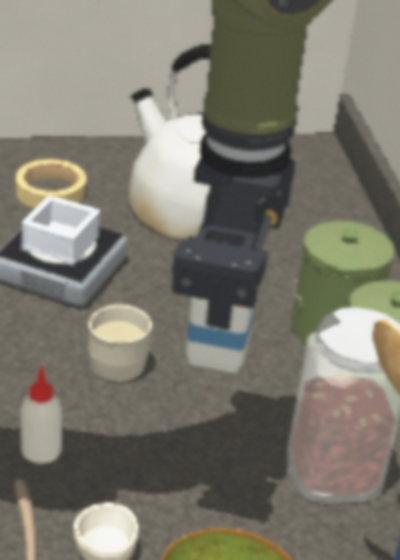

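```bash
python3 - <<'E'
from h import *
np.set_printoptions(precision=4,suppress=True)
ds=r.snapshot("side"); dt=r.snapshot("top")
def q(d,P,o,z):
    P=(np.array(P)-3.5)/8+np.array(o); Q=np.array([onz(d,*p,z)[:2] for p in P]); e=np.roll(Q,-1,0)-Q
    print("c",Q.mean(0),"diag c",(Q[0]+Q[2])/2,(Q[1]+Q[3])/2,"L",np.linalg.norm(e,axis=1),"yaw",np.arctan2(e[:,1],e[:,0])%(np.pi/2))
q(dt,[(402,108),(173,240),(308,465),(525,330)],(219,167),.082)
q(dt,[(445,56),(90,250),(283,602),(650,397)],(219,167),.042)
q(ds,[(330,158),(218,262),(425,328),(529,215)],(284,178),.082)
q(ds,[(210,295),(118,402),(455,500),(618,318)],(284,178),.042)
E
```

```text
c [ 0.5481 -0.0181] diag c [ 0.5481 -0.019 ] [ 0.5481 -0.0172] L [0.0719 0.0737 0.0687 0.0719] yaw [0.5287 0.527  0.5566 0.4822]
c [ 0.5483 -0.0179] diag c [ 0.5481 -0.0174] [ 0.5486 -0.0184] L [0.1141 0.1162 0.1163 0.1162] yaw [0.5056 0.4935 0.5049 0.5131]
c [ 0.5492 -0.0168] diag c [ 0.549  -0.0175] [ 0.5494 -0.0161] L [0.0696 0.0709 0.0716 0.0688] yaw [0.4795 0.4811 0.5091 0.5106]
c [ 0.5348 -0.026 ] diag c [ 0.524  -0.0305] [ 0.5457 -0.0215] L [0.0658 0.1126 0.1124 0.1282] yaw [0.5683 0.5398 0.4956 0.9116]
```

move_arm --turn '[[0,0,0.0127],[0,0,0.0127],[0,0,0]]' --dp '[[0,0,0],[0,0,0],[0,0,0]]' --jaw '[1,1,1]'

```text
clock: 6.27
tool_pos: [0.4588, -0.4062, 0.2235]
eef_rot: [0.509, 0.861, -0.0, -0.002]
contact_force: [-0.3, 0.5, -3.1]
opening: 0.585
```

```bash
python3 - <<'E'
from h import *
plan([.5485,-.0177,.232],.505)
E
```

```text
jaw yaw 0.5038 tilt [-0.003  0.001 -1.   ] dp units [11.879 10.645 -0.326]
turn z units -0.0002
q [ 1.    0.75 -0.64  1.6   0.52  0.96  0.69] F [-0.3  0.5 -3.1] pos [ 0.4588 -0.4062  0.2235] clock 6.27
```

move_arm --turn '[[0,0,0],[0,0,0],[0,0,0],[0,0,0],[0,0,0],[0,0,0],[0,0,0],[0,0,0],[0,0,0],[0,0,0]]' --dp '[[0.4,0.36,-0.1],[0.8,0.72,-0.2],[0.8,0.72,0],[0.8,0.72,0],[0.8,0.72,0],[0.8,0.72,0],[0.8,0.72,0],[0.8,0.72,0],[0.8,0.72,0],[0.8,0.72,0]]' --jaw '[1,1,1,1,1,1,1,1,1,1]'

```text
clock: 7.1
tool_pos: [0.5169, -0.155, 0.2324]
eef_rot: [0.506, 0.862, 0.0, -0.001]
contact_force: [0.2, 0.1, -3.5]
opening: 0.588
```

move_arm --turn '[[0,0,0],[0,0,0],[0,0,0],[0,0,0],[0,0,0],[0,0,0],[0,0,0],[0,0,0]]' --dp '[[0.8,0.72,0],[0.8,0.72,0],[0.8,0.72,0],[0.8,0.72,0],[0.6,0.55,0],[0.3,0.27,0],[0,0,0],[0,0,0]]' --jaw '[1,1,1,1,1,1,1,1]'

```text
clock: 7.77
tool_pos: [0.5481, -0.0236, 0.2324]
eef_rot: [0.507, 0.862, -0.001, -0.0]
contact_force: [-0.5, -0.9, -3.5]
opening: 0.595
```

```bash
python3 - <<'E'
from h import *
plan([.5485,-.0177,.232],.505)
ds=r.snapshot("side"); dt=r.snapshot("top")
a=cv2.resize(ds["frame"][100:300,260:420],(480,600),interpolation=cv2.INTER_CUBIC)
b=cv2.resize(dt["frame"][150:270,220:284],(320,600),interpolation=cv2.INTER_CUBIC)
cv2.imwrite("pics/s7.png",np.hstack([a,b]))
E
```

```text
jaw yaw 0.5071 tilt [-0.001 -0.001 -1.   ] dp units [0.196 0.129 0.015]
turn z units 0.0003
q [ 0.32  0.65 -0.61  1.79  0.48  0.85 -0.01] F [-0.5 -0.9 -3.5] pos [ 0.5481 -0.0236  0.2324] clock 7.77
```

View pics/s7.png

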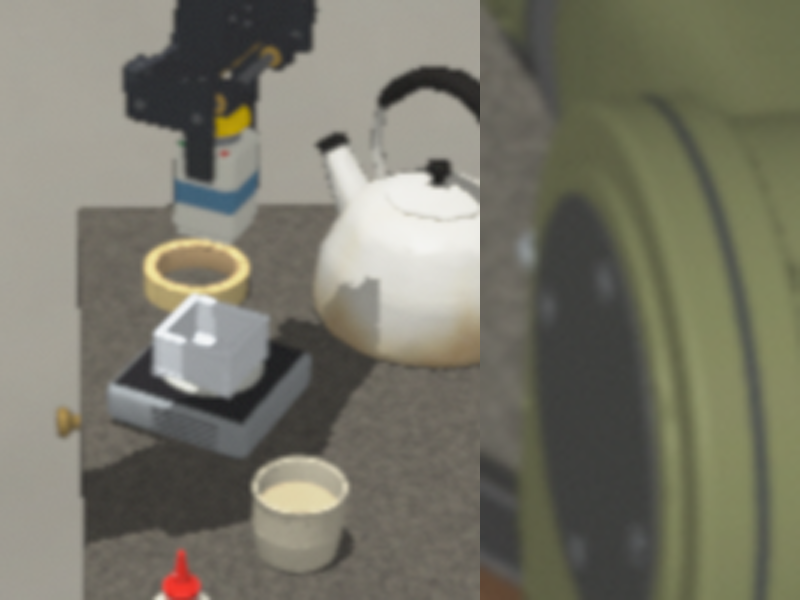

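```bash
python3 - <<'E'
from h import *
s=r.get_state(); d=r.snapshot("side"); t=s["tool_pos"]; Rm=R.from_quat(s["eef_rot"]).as_matrix()
u0,v0,k=300,125,10
im=cv2.resize(d["frame"][v0:v0+60,u0:u0+60],None,fx=k,fy=k,interpolation=cv2.INTER_CUBIC)
for h,w in((.006,.026),(.080,.026),(0,.023)):
  for a in(-w,w):
    for b in(-w,w):
      p=t+Rm@np.array([a,b,.0575-h]); q=proj(d,p); print(h,a,b,q.round(1))
      cv2.circle(im,tuple(int(x) for x in ((q-[u0,v0])*k+k/2)),4,(0,0,255),-1)
cv2.imwrite("pics/s8.png",im)
E
```

```text
0.006 -0.026 -0.026 [338.1 181.2]
0.006 -0.026 0.026 [348.  171.5]
0.006 0.026 -0.026 [318.  175.6]
0.006 0.026 0.026 [328.3 166.2]
0.08 -0.026 -0.026 [339.1 152. ]
0.08 -0.026 0.026 [349.3 142.8]
0.08 0.026 -0.026 [318.3 146.6]
0.08 0.026 0.026 [329.  137.7]
0 -0.023 -0.023 [337.4 182.6]
0 -0.023 0.023 [346.2 174. ]
0 0.023 -0.023 [319.7 177.6]
0 0.023 0.023 [328.8 169.3]
```

View pics/s8.png

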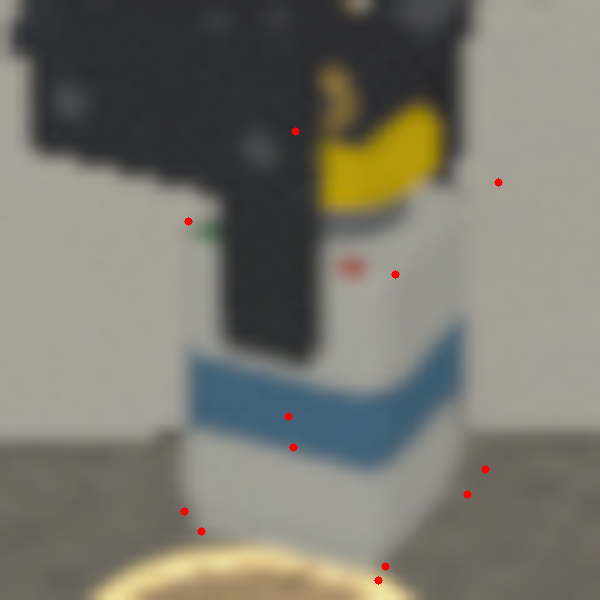

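The jar's left and front edges sit where predicted, but the far edge is about 2.5 px in. That fits rounded corners plus an offset of about +2 mm along tool x, which agrees with the pick-up estimate. I'll allow for it, stop just above the rim and compare there.

```bash
python3 - <<'E'
from h import *
plan([.5496,-.0196,.149],.505)
E
```

```text
jaw yaw 0.503 tilt [-0.001 -0.002 -1.   ] dp units [0.18  0.172 3.333]
turn z units -0.0003
q [ 0.33  0.65 -0.61  1.79  0.48  0.85 -0.01] F [-0.3 -0.8 -2.3] pos [ 0.5481 -0.0255  0.2323] clock 7.92
```

move_arm --turn '[[0,0,0],[0,0,0],[0,0,0],[0,0,0],[0,0,0],[0,0,0],[0,0,0],[0,0,0]]' --dp '[[0.15,0.15,0],[0,0,0.5],[0,0,0.7],[0,0,0.7],[0,0,0.7],[0,0,0.7],[0,0,0],[0,0,0]]' --jaw '[1,1,1,1,1,1,1,1]'

```text
clock: 8.58
tool_pos: [0.5497, -0.0185, 0.1498]
eef_rot: [0.508, 0.861, -0.001, -0.001]
contact_force: [0.3, -0.2, -2.7]
opening: 0.587
```

```bash
python3 - <<'E'
from h import *
plan([.5496,-.0196,.149],.505)
plan([.5496,-.0196,.149],.505)
d=r.snapshot("side")
plan([.5496,-.0196,.149],.505)
crop(d,295,145,80,80,9,"pics/s9.png")
E
```

```text
jaw yaw 0.5048 tilt [-0.002 -0.    -1.   ] dp units [-0.035 -0.024  0.032]
turn z units -0.0
q [ 0.26  0.76 -0.53  1.86  0.59  0.68 -0.11] F [ 0.3 -0.2 -2.7] pos [ 0.5497 -0.0185  0.1498] clock 8.58
jaw yaw 0.5048 tilt [-0.002 -0.    -1.   ] dp units [-0.035 -0.024  0.032]
turn z units -0.0
q [ 0.26  0.76 -0.53  1.86  0.59  0.68 -0.11] F [ 0.3 -0.2 -2.7] pos [ 0.5497 -0.0185  0.1498] clock 8.58
jaw yaw 0.5049 tilt [ 0.001  0.    -1.   ] dp units [-0.03  -0.059  0.069]
turn z units -0.0
q [ 0.26  0.76 -0.53  1.86  0.59  0.68 -0.11] F [ 1.1 -0.7 -2.6] pos [ 0.5505 -0.0182  0.1507] clock 8.63
```

View pics/s9.png

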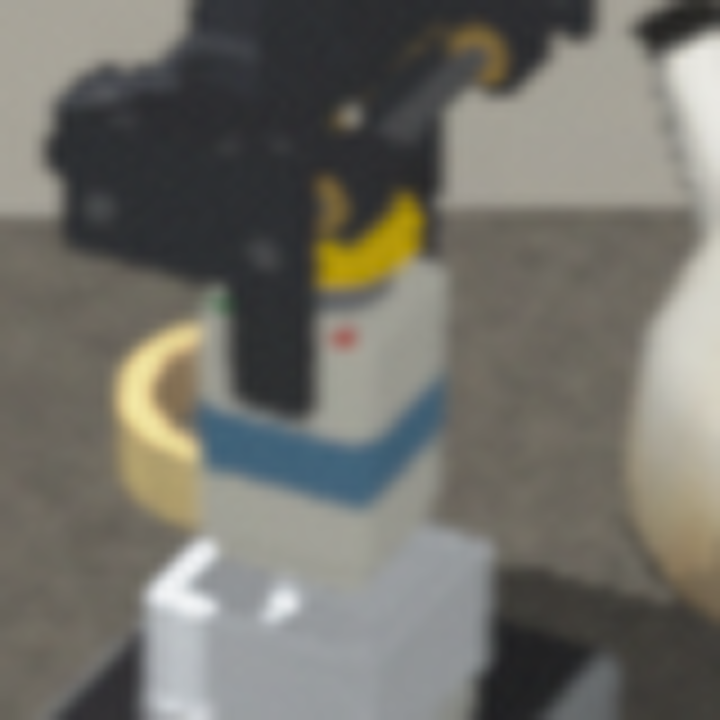

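At the rim, the jar (crop u 200–443) is centred in the cup (145–492) to within about 1 px, and the bottom corner at (365,590) is where I predicted. Lowering, with force checks.

move_arm --turn '[[0,0,0],[0,0,0],[0,0,0],[0,0,0],[0,0,0]]' --dp '[[0,0,0.2],[0,0,0.2],[0,0,0.2],[0,0,0.2],[0,0,0]]' --jaw '[1,1,1,1,1]'

```text
clock: 9.05
tool_pos: [0.5495, -0.0183, 0.1293]
eef_rot: [0.508, 0.861, -0.001, -0.001]
contact_force: [-1.1, -0.0, -3.2]
opening: 0.587
```

move_arm --turn '[[0,0,0],[0,0,0],[0,0,0],[0,0,0],[0,0,0]]' --dp '[[0,0,0.2],[0,0,0.2],[0,0,0.2],[0,0,0.15],[0,0,0]]' --jaw '[1,1,1,1,1]'

```text
clock: 9.47
tool_pos: [0.5496, -0.0182, 0.1105]
eef_rot: [0.508, 0.861, -0.001, -0.001]
contact_force: [0.9, -0.7, -2.8]
opening: 0.586
```

move_arm --turn '[[0,0,0],[0,0,0],[0,0,0],[0,0,0]]' --dp '[[0,0,0.1],[0,0,0.1],[0,0,0.05],[0,0,0]]' --jaw '[1,1,1,1]'

```text
clock: 9.8
tool_pos: [0.5504, -0.018, 0.1061]
eef_rot: [0.508, 0.861, -0.0, 0.001]
contact_force: [-2.3, 0.2, 3.8]
opening: 0.587
```

```bash
python3 - <<'E'
from h import *
plan([.5496,-.0196,.106],.505)
d=r.snapshot("side")
crop(d,295,145,80,80,9,"pics/s10.png")
E
```

```text
jaw yaw 0.5056 tilt [ 0.001 -0.001 -1.   ] dp units [-0.041 -0.059  0.004]
turn z units 0.0001
q [ 0.22  0.82 -0.47  1.89  0.65  0.58 -0.17] F [-2.3  0.2  3.8] pos [ 0.5504 -0.018   0.1061] clock 9.8
```

View pics/s10.png

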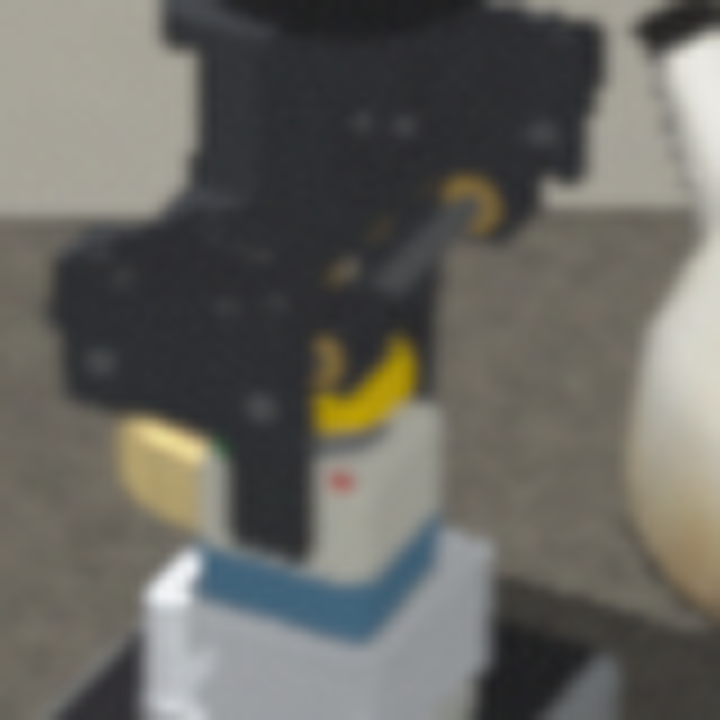

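Contact rose by about 7 N at TCP z 0.106, as expected for the cup floor. In the picture the jar is sunk to the blue band. Releasing and rising.

move_arm --turn '[[0,0,0],[0,0,0],[0,0,0],[0,0,0],[0,0,0],[0,0,0],[0,0,0],[0,0,0],[0,0,0],[0,0,0]]' --dp '[[0,0,0],[0,0,0],[0,0,0],[0,0,0],[0,0,0],[0,0,-0.4],[0,0,-0.8],[0,0,-0.9],[0,0,-0.9],[0,0,-0.5]]' --jaw '[-0.6,-0.6,-0.8,-0.8,-0.8,-0.8,-0.8,-0.8,-0.8,-0.8]'

```text
clock: 10.68
tool_pos: [0.5511, -0.0177, 0.1957]
eef_rot: [0.508, 0.862, 0.001, 0.001]
contact_force: [-0.8, 0.1, -0.4]
opening: 0.898
```

```bash
python3 - <<'E'
from h import *
plan([.5485,-.0177,.19],2.777)
d=r.snapshot("side")
crop(d,295,145,80,80,9,"pics/s11.png")
E
```

```text
jaw yaw 0.5057 tilt [ 0.003  0.001 -1.   ] dp units [ 0.05  -0.092  0.226]
turn z units -0.3615
q [ 0.29  0.7  -0.58  1.83  0.53  0.77 -0.06] F [-0.8  0.1 -0.4] pos [ 0.5511 -0.0177  0.1957] clock 10.68
```

View pics/s11.png

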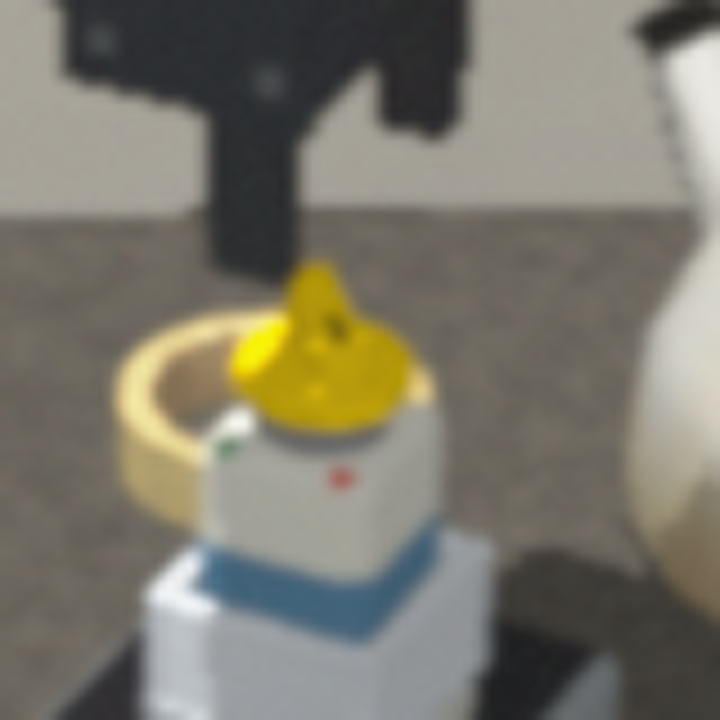

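```bash
python3 - <<'E'
from h import *
np.set_printoptions(precision=4,suppress=True)
d=r.snapshot("side"); f=d["frame"][160:205,310:350]; hsv=cv2.cvtColor(f,cv2.COLOR_BGR2HSV)
m=cv2.inRange(hsv,(22,170,90),(32,255,255)); v,u=np.nonzero(m); print(u.min()+310,u.max()+310,v.min()+160,v.max()+160)
c=[.5485,-.0177]; print("disc centre->",proj(d,[*c,.148]),"extent",[proj(d,[c[0]+.023*np.cos(a),c[1]+.023*np.sin(a),z])for a,z in((2.6,.143),(-.55,.143))])
th=np.linspace(0,6.28,60)
E1=np.array([proj(d,[c[0]+.023*np.cos(a),c[1]+.023*np.sin(a),z]) for a in th for z in(.138,.148)]);print("pred disc box",E1.min(0),E1.max(0))
for n,a in(("red",.62),("green",-.62)):
    for rr in(.03,.032): print(n,rr,proj(d,[c[0]+rr*np.cos(-2.636+a),c[1]+rr*np.sin(-2.636+a),.128]))
print("seen red",(342/9+295-.4,478/9+145-.4),"green",(228/9+295-.4,447/9+145-.4))
for e in(.023,-.023):
  print("bar end top",e,proj(d,[c[0]+e*np.cos(-1.936),c[1]+e*np.sin(-1.936),.164]))
E
```

```text
321 340 175 192
disc centre-> [331.1059 184.238 ] extent [array([321.3778, 186.1232]), array([340.725 , 186.0492])]
pred disc box [321.3421 179.3756] [340.8023 192.9066]
red 0.03 [332.7706 198.0722]
red 0.032 [332.897 198.518]
green 0.03 [319.6706 194.2901]
green 0.032 [318.9151 194.4775]
seen red (332.6, 197.7111111111111) green (319.93333333333334, 194.26666666666665)
bar end top 0.023 [333.4906 183.2017]
bar end top -0.023 [329.0962 173.5978]
```

The disc's box (u 321–340, v up to 192) and both dots match the prediction to within 1 px, so the jar is seated with its axis at (0.5485, -0.0177). Turning the gripper to take the bar.

move_arm --turn '[[0,0,0],[0,0,-0.0195],[0,0,-0.0195],[0,0,-0.0195],[0,0,-0.0195],[0,0,-0.0195],[0,0,-0.0195],[0,0,-0.0195],[0,0,-0.0195],[0,0,-0.0195]]' --dp '[[0.05,-0.09,0],[0,0,0],[0,0,0],[0,0,0],[0,0,0],[0,0,0],[0,0,0],[0,0,0],[0,0,0],[0,0,0]]' --jaw '[-0.5,-0.5,-0.5,-0.5,-0.5,-0.5,-0.5,-0.5,-0.5,-0.5]'

```text
clock: 11.62
tool_pos: [0.5464, -0.0183, 0.1913]
eef_rot: [-0.022, 1.0, -0.0, -0.001]
contact_force: [-1.0, -0.3, -0.2]
opening: 0.75
```

move_arm --turn '[[0,0,-0.0195],[0,0,-0.0195],[0,0,-0.0195],[0,0,-0.0195],[0,0,-0.0195],[0,0,-0.0195],[0,0,-0.0195],[0,0,-0.0195],[0,0,-0.0195],[0,0,0]]' --dp '[[0,0,0],[0,0,0],[0,0,0],[0,0,0],[0,0,0],[0,0,0],[0,0,0],[0,0,0],[0,0,0],[0,0,0]]' --jaw '[-0.5,-0.5,-0.5,-0.5,-0.5,-0.5,-0.5,-0.5,-0.5,-0.5]'

```text
clock: 12.45
tool_pos: [0.5465, -0.0183, 0.1911]
eef_rot: [-0.541, 0.841, 0.001, -0.001]
contact_force: [-0.1, -0.6, -0.9]
opening: 0.751
```

```bash
python3 - <<'E'
from h import *
plan([.5485,-.0177,.137],2.777)
d=r.snapshot("side")
crop(d,295,145,80,80,9,"pics/s12.png")
d=r.snapshot("top")
crop(d,195,130,160,150,5,"pics/t12.png")
E
```

```text
jaw yaw 2.7144 tilt [-0.003  0.    -1.   ] dp units [-0.056 -0.068  2.163]
turn z units -0.01
q [ 0.55  0.89 -1.14  1.82  0.93  1.08  1.77] F [-0.1 -0.6 -0.9] pos [ 0.5465 -0.0183  0.1911] clock 12.45
```

View pics/s12.png

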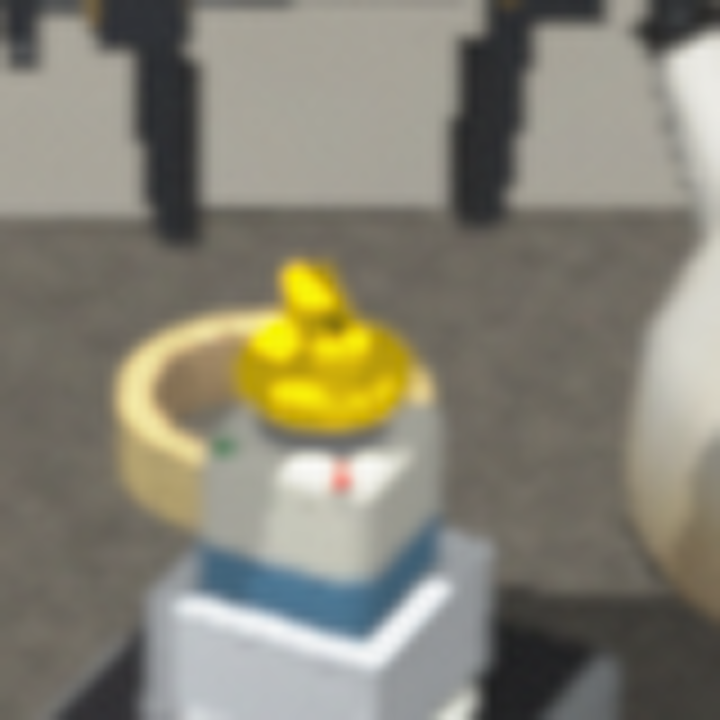

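View pics/t12.png

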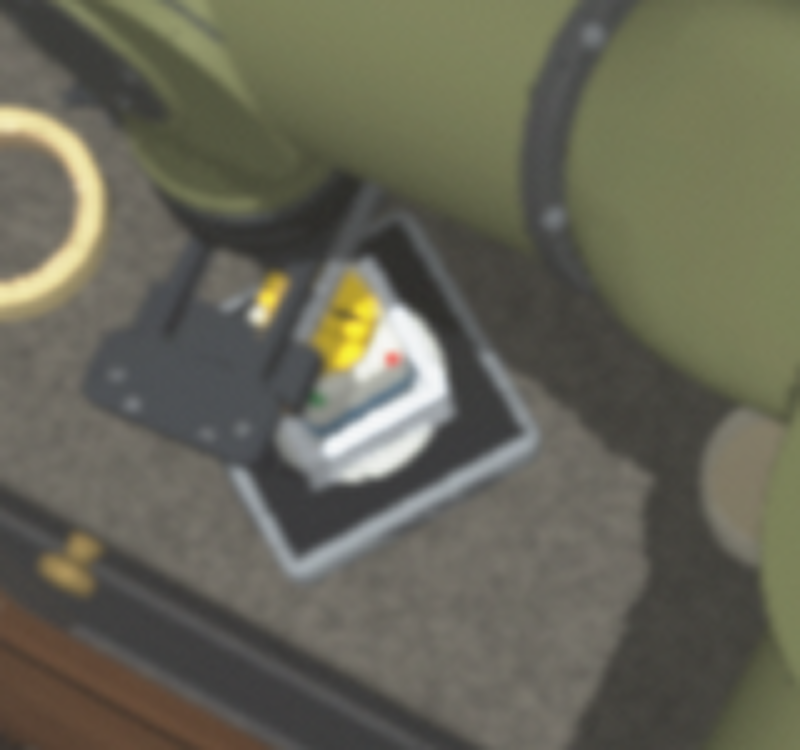

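move_arm --turn '[[0,0,-0.01],[0,0,0],[0,0,0],[0,0,0],[0,0,0],[0,0,0],[0,0,0]]' --dp '[[-0.05,-0.07,0],[0,0,0.4],[0,0,0.4],[0,0,0.4],[0,0,0.35],[0,0,0],[0,0,0]]' --jaw '[-0.5,-0.5,-0.5,-0.4,-0.3,-0.3,-0.3]'

```text
clock: 13.13
tool_pos: [0.5492, -0.0177, 0.1531]
eef_rot: [-0.566, 0.825, 0.0, -0.001]
contact_force: [-0.1, -0.0, -0.4]
opening: 0.651
```

```bash
python3 - <<'E'
from h import *
plan([.5485,-.0177,.150],2.777)
d=r.snapshot("side")
crop(d,295,145,80,80,9,"pics/s13.png")
E
```

```text
jaw yaw 2.7734 tilt [-0.002 -0.    -1.   ] dp units [0.008 0.025 0.125]
turn z units -0.0006
q [ 0.54  0.95 -1.11  1.85  1.01  1.04  1.77] F [-0.1 -0.  -0.4] pos [ 0.5492 -0.0177  0.1531] clock 13.13
```

View pics/s13.png

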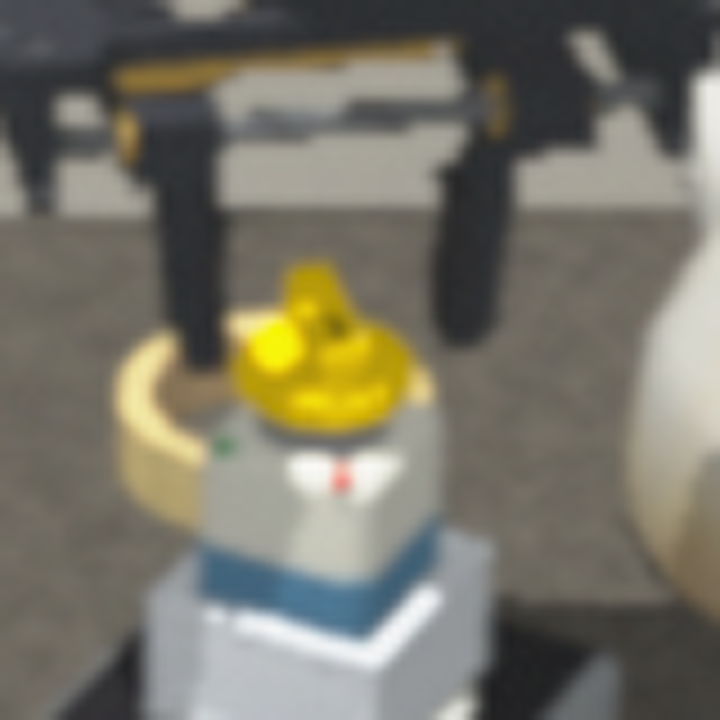

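move_arm --turn '[[0,0,0],[0,0,0],[0,0,0],[0,0,0],[0,0,0],[0,0,0],[0,0,0],[0,0,0],[0,0,0]]' --dp '[[0,0,0.06],[0,0,0],[0,0,0],[0,0,0],[0,0,0],[0,0,0],[0,0,0],[0,0,0],[0,0,0]]' --jaw '[0,0.4,1,1,1,1,1,1,1]' --newtons 40

```text
clock: 13.93
tool_pos: [0.5494, -0.0176, 0.1525]
eef_rot: [-0.566, 0.824, 0.0, -0.0]
contact_force: [-0.8, -0.2, 0.9]
opening: 0.155
```

```bash
python3 - <<'E'
from h import *
plan([.5485,-.0177,.150],2.777);print(r.get_state()["opening"]*88,r.get_state()["moment"])
d=r.snapshot("side")
crop(d,295,145,80,80,9,"pics/s14.png")
E
```

```text
jaw yaw 2.774 tilt [-0.  0. -1.] dp units [0.018 0.032 0.1  ]
turn z units -0.0005
q [ 0.54  0.95 -1.11  1.85  1.01  1.03  1.77] F [-0.8 -0.2  0.9] pos [ 0.5494 -0.0176  0.1525] clock 13.93
13.596864740931718 [ 0.19025814  0.15607263 -0.03144144]
```

View pics/s14.png

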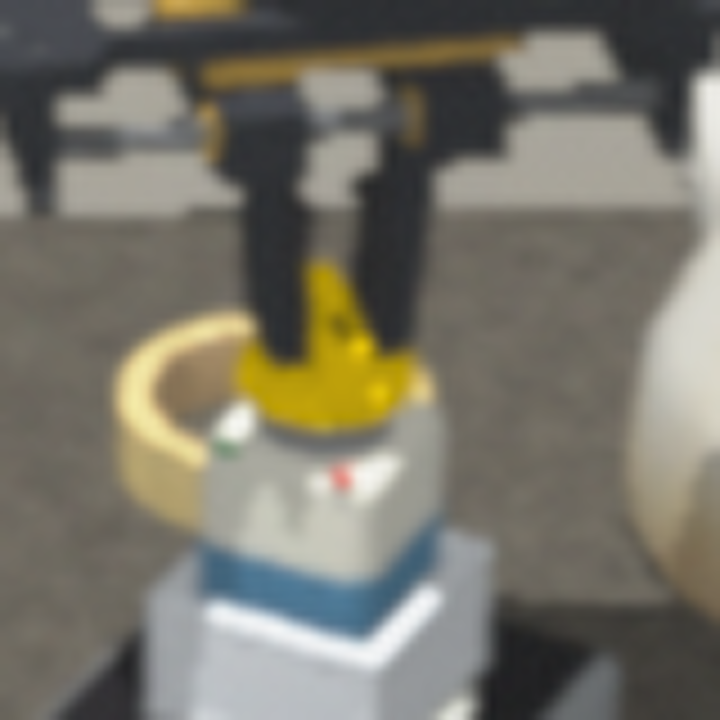

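The opening is 13.6 mm, so the bar is gripped. Pressing.

move_arm --turn '[[0,0,0],[0,0,0],[0,0,0],[0,0,0]]' --dp '[[0,0,0.1],[0,0,0.1],[0,0,0.1],[0,0,0]]' --jaw '[1,1,1,1]'

```text
clock: 14.32
tool_pos: [0.5497, -0.017, 0.1475]
eef_rot: [-0.566, 0.824, -0.001, 0.0]
contact_force: [-6.1, -1.9, 19.4]
opening: 0.156
```

move_arm --turn '[[0,0,0],[0,0,0],[0,0,0]]' --dp '[[0,0,0.04],[0,0,0],[0,0,0]]' --jaw '[1,1,1]'

```text
clock: 14.57
tool_pos: [0.5497, -0.017, 0.1473]
eef_rot: [-0.566, 0.824, -0.001, 0.0]
contact_force: [-7.8, -2.9, 27.1]
opening: 0.149
```

```bash
python3 - <<'E'
from h import *
plan([.5485,-.0177,.150],2.777);print(r.get_state()["opening"]*88,r.get_state()["moment"])
d=r.snapshot("side")
crop(d,295,145,80,80,9,"pics/s15.png")
E
```

```text
jaw yaw 2.7743 tilt [ 0.002 -0.001 -1.   ] dp units [ 0.044  0.036 -0.108]
turn z units -0.0004
q [ 0.53  0.96 -1.1   1.86  1.02  1.03  1.76] F [-7.8 -2.9 27.1] pos [ 0.5497 -0.017   0.1473] clock 14.57
13.104154043124684 [-0.58074786  1.73806884 -0.07833396]
```

View pics/s15.png

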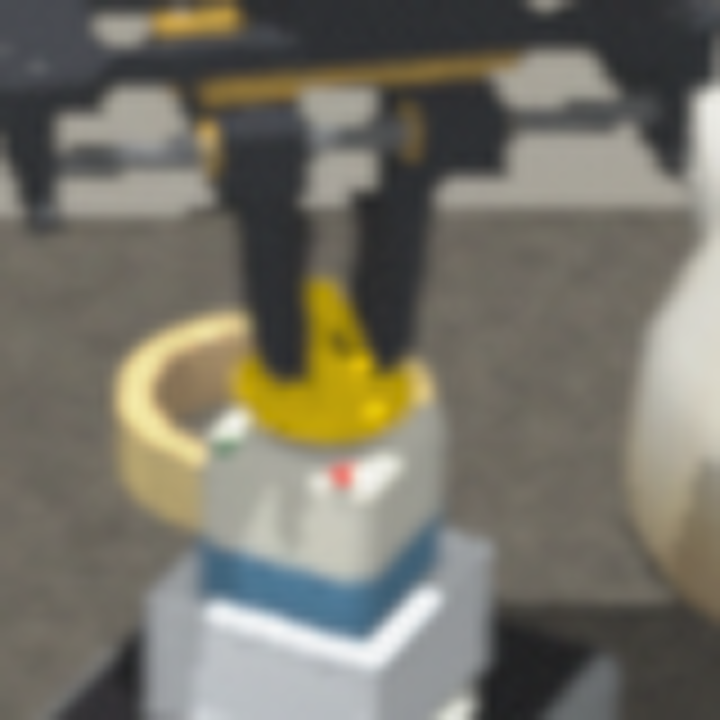

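```bash
python3 - <<'E'
from h import *
d=r.snapshot("side"); cv2.imwrite("pics/s16.png",d["frame"])
d=r.snapshot("top"); cv2.imwrite("pics/t16.png",d["frame"])
s=r.get_state();print(s["joint_torque"].round(2),s["contact_force"],s["moment"],s["tool_pos"])
E
```

```text
[-1.640e+00 -3.788e+01 -9.020e+00 -8.780e+00  1.530e+00 -2.150e+00
  2.000e-02] [-7.38796    -2.21210381 26.78163242] [-0.54616015  1.76321541  0.02097801] [ 0.54973703 -0.01700325  0.14730289]
```

View pics/s16.png

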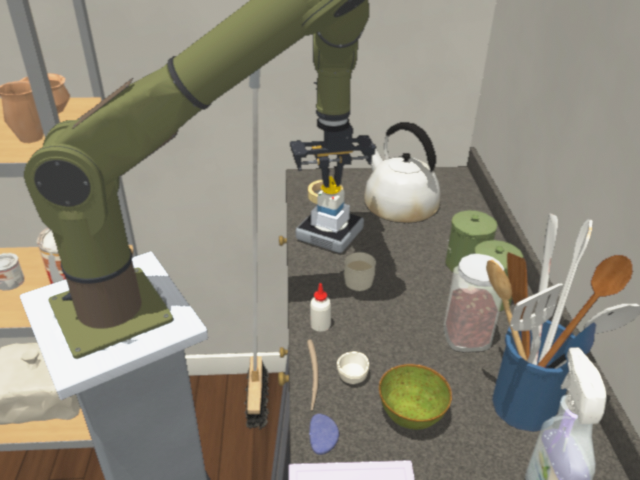

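View pics/t16.png

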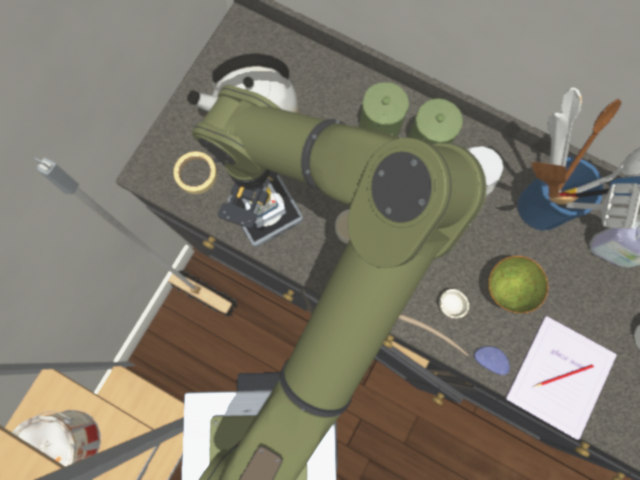

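```bash
python3 - <<'E'
import cv2,numpy as np
a=cv2.imread("pics/s14.png");b=cv2.imread("pics/s15.png")
cv2.imwrite("pics/cmp.png",np.hstack([a[240:520,190:460],b[240:520,190:460]]).repeat(1,0))
im=cv2.imread("pics/cmp.png");cv2.imwrite("pics/cmp.png",cv2.resize(im,(797,413)))
from h import *
d=r.snapshot("side")
for dz in(0,.005,.008):
    print(dz,proj(d,[.5485+.023*np.cos(-1.936),-.0177+.023*np.sin(-1.936),.164-dz]),proj(d,[.5485-.023*np.cos(-1.936),-.0177-.023*np.sin(-1.936),.164-dz]), "disc front low",max(proj(d,[.5485+.023*np.cos(a),-.0177+.023*np.sin(a),.138-dz])[1] for a in np.linspace(0,6.3,60)))
print(proj(d,[.636,-.05,.215]))
for n in("s14","s15"):
    f=cv2.imread(f"pics/{n}.png"); m=cv2.inRange(cv2.cvtColor(f,cv2.COLOR_BGR2HSV),(22,170,90),(32,255,255))
    m[:, :200]=0;m[:,425:]=0; v,u=np.nonzero(m); print(n,v.min(),v.max(), u.min(),u.max())
E
```

```text
0 [333.49060058 183.20173385] [329.09622193 173.59779515] disc front low 192.9066573059877
0.005 [333.43512881 185.06704092] [329.05115707 175.43629741] disc front low 194.73216644567623
0.008 [333.40195775 186.18245889] [329.02420688 176.53577909] disc front low 195.82382464797104
[370.59783039 155.30774829]
s14 266 426 236 411
s15 283 440 234 410
```

View pics/cmp.png

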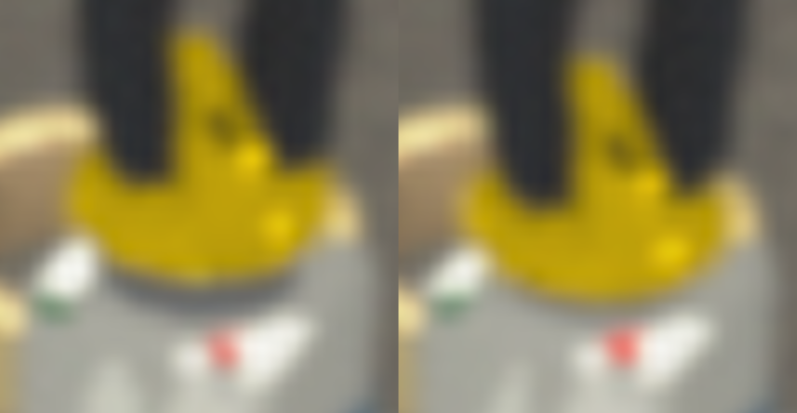

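The picture shows the lid 5 mm or more down, with only a thin gap left and a hard stop felt. The arm shows no contact with anything else. I'll turn it a little and watch the moment to see whether the catch is cleared.

move_arm --turn '[[0,0,0],[0,0,0.015],[0,0,0.015],[0,0,0.015],[0,0,0.015],[0,0,0]]' --dp '[[0.02,0.04,0],[0,0,0],[0,0,0],[0,0,0],[0,0,0],[0,0,0]]' --jaw '[1,1,1,1,1,1]'

```text
clock: 15.27
tool_pos: [0.55, -0.016, 0.147]
eef_rot: [-0.4, 0.916, -0.001, 0.002]
contact_force: [-5.0, 0.4, 19.0]
opening: 0.153
```

```bash
python3 - <<'E'
from h import *
plan([.5485,-.0177,.150],2.777-1.4);print(r.get_state()["opening"]*88,r.get_state()["moment"])
d=r.snapshot("side")
crop(d,295,145,80,80,9,"pics/s17.png")
E
```

```text
jaw yaw 2.3944 tilt [ 0.005  0.001 -1.   ] dp units [ 0.089 -0.002 -0.12 ]
turn z units 0.1619
q [ 0.5   0.92 -1.03  1.86  0.98  0.96  1.41] F [-5.   0.4 19. ] pos [ 0.55  -0.016  0.147] clock 15.27
13.45599785723541 [0.10943893 0.6107473  0.04865652]
```

View pics/s17.png

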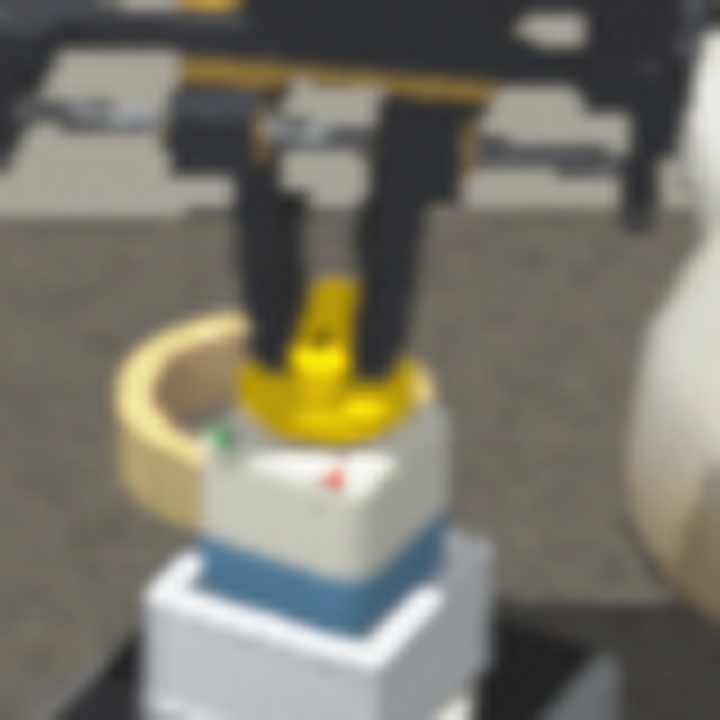

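The lid turned with the gripper (0.38 rad, moment about 0) and is held down. Carrying on.

move_arm --turn '[[0,0,0.016],[0,0,0.016],[0,0,0.016],[0,0,0.016],[0,0,0.016],[0,0,0.016],[0,0,0.016],[0,0,0.016],[0,0,0.01],[0,0,0]]' --dp '[[0,0,0],[0,0,0],[0,0,0],[0,0,0],[0,0,0],[0,0,0],[0,0,0],[0,0,0],[0,0,0],[0,0,0]]' --jaw '[1,1,1,1,1,1,1,1,1,1]'

```text
clock: 16.15
tool_pos: [0.5494, -0.0144, 0.1471]
eef_rot: [0.021, 1.0, 0.002, 0.002]
contact_force: [-5.9, 3.7, 21.5]
opening: 0.156
```

```bash
python3 - <<'E'
from h import *
plan([.5485,-.0177,.150],2.777-1.34);print(r.get_state()["opening"]*88,r.get_state()["moment"])
d=r.snapshot("side")
crop(d,295,145,80,80,9,"pics/s18.png")
E
```

```text
jaw yaw 1.5296 tilt [ 0.004  0.003 -1.   ] dp units [ 0.028 -0.132 -0.118]
turn z units 0.0147
q [ 0.42  0.85 -0.84  1.86  0.85  0.83  0.66] F [-5.9  3.7 21.5] pos [ 0.5494 -0.0144  0.1471] clock 16.15
13.751204692715651 [ 0.84934838  1.1257015  -0.00255264]
```

View pics/s18.png

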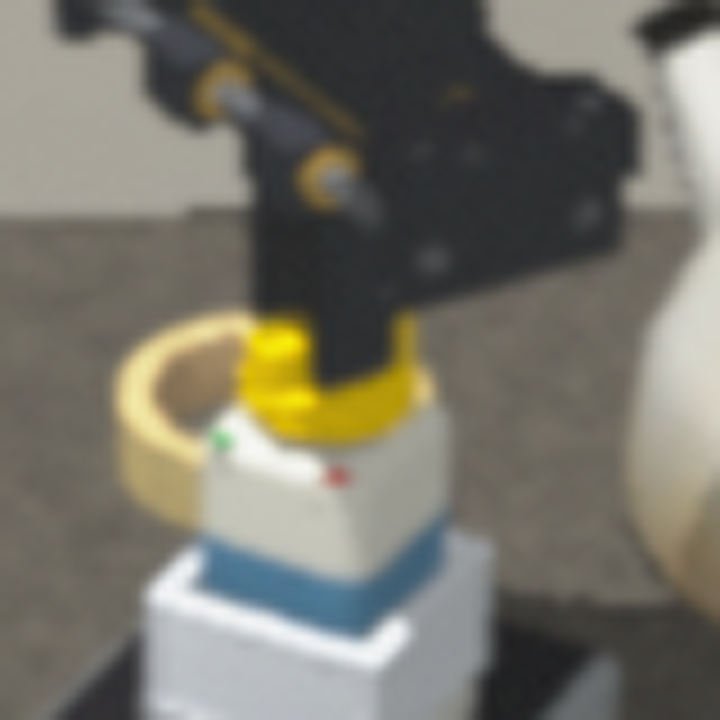

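move_arm --turn '[[0,0,0.008],[0,0,0.006],[0,0,0.005],[0,0,0],[0,0,0]]' --dp '[[0,-0.08,0],[0,0,0],[0,0,0],[0,0,0],[0,0,0]]' --jaw '[1,1,1,1,1]'

```text
clock: 16.62
tool_pos: [0.5497, -0.0151, 0.1473]
eef_rot: [0.078, 0.997, 0.003, 0.002]
contact_force: [-6.6, 4.7, 22.1]
opening: 0.157
```

```bash
python3 - <<'E'
from h import *
plan([.5485,-.0177,.150],2.777-1.34);print(r.get_state()["opening"]*88,r.get_state()["moment"])
E
```

```text
jaw yaw 1.4139 tilt [ 0.005  0.005 -1.   ] dp units [ 0.03  -0.111 -0.108]
turn z units -0.0037
q [ 0.41  0.84 -0.81  1.87  0.83  0.81  0.56] F [-6.6  4.7 22.1] pos [ 0.5497 -0.0151  0.1473] clock 16.62
13.818638603253053 [1.1996614  1.22559283 0.0995246 ]
```

move_arm --turn '[[0,0,0],[0,0,0],[0,0,0],[0,0,0],[0,0,0],[0,0,0]]' --dp '[[0,0,-0.1],[0,0,-0.1],[0,0,-0.1],[0,0,-0.06],[0,0,0],[0,0,0]]' --jaw '[1,1,1,1,1,1]'

```text
clock: 17.12
tool_pos: [0.5485, -0.0191, 0.1528]
eef_rot: [0.08, 0.997, 0.001, -0.0]
contact_force: [-0.6, 3.7, 1.2]
opening: 0.157
```

```bash
python3 - <<'E'
from h import *
plan([.5485,-.0177,.150],2.777-1.34);print(r.get_state()["opening"]*88,r.get_state()["moment"])
d=r.snapshot("side")
crop(d,295,145,80,80,9,"pics/s19.png")
E
```

```text
jaw yaw 1.4107 tilt [ 0.     0.001 -1.   ] dp units [0.008 0.056 0.112]
turn z units -0.0042
q [ 0.41  0.83 -0.81  1.86  0.82  0.83  0.58] F [-0.6  3.7  1.2] pos [ 0.5485 -0.0191  0.1528] clock 17.12
13.79523663007813 [0.79116225 0.02873867 0.03689331]
```

View pics/s19.png

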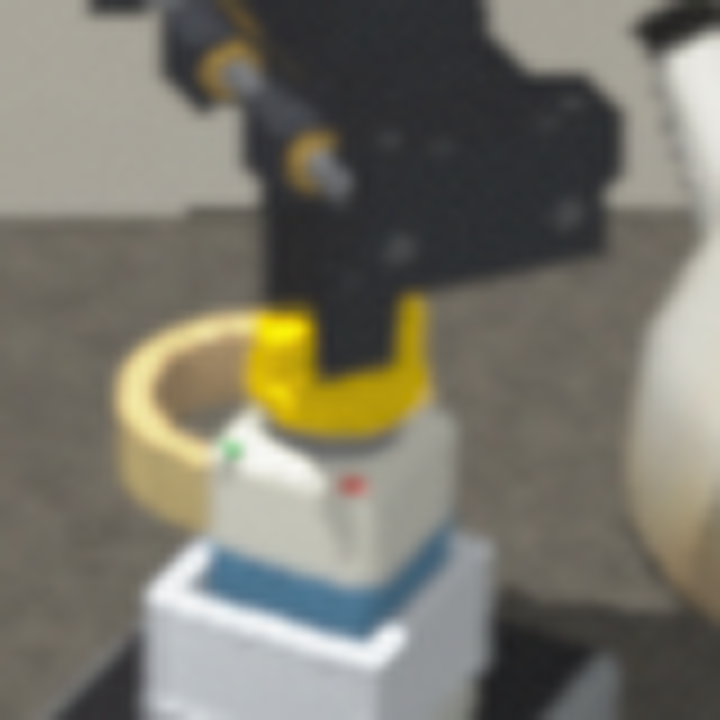

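move_arm --turn '[[0,0,0],[0,0,0],[0,0,0],[0,0,0],[0,0,0],[0,0,0],[0,0,0],[0,0,0],[0,0,0],[0,0,0]]' --dp '[[0,0.06,0],[0,0,0],[0,0,0],[0,0,0],[0,0,0],[0,0,0],[0,0,-0.5],[0,0,-0.8],[0,0,-0.8],[0,0,-0.8]]' --jaw '[1,1,0.4,0,-0.3,-0.3,-0.3,-0.3,-0.3,-0.3]'

```text
clock: 18.0
tool_pos: [0.5486, -0.0182, 0.2271]
eef_rot: [0.08, 0.997, 0.0, 0.0]
contact_force: [0.6, -0.4, 0.2]
opening: 0.646
```

move_arm --turn '[[0,0,0],[0,0,0],[0,0,0],[0,0,0],[0,0,0]]' --dp '[[0,0,-0.9],[0,0,-0.9],[0,0,-0.9],[0,0,-0.5],[0,0,0]]' --jaw '[-0.3,-0.3,-0.3,-0.3,-0.3]'

```text
clock: 18.42
tool_pos: [0.5502, -0.0174, 0.3092]
eef_rot: [0.08, 0.997, 0.001, 0.003]
contact_force: [0.2, 0.4, -0.3]
opening: 0.651
```

```bash
python3 - <<'E'
from h import *
plan([.5485,-.0177,.26],2.777-1.34)
d=r.snapshot("side"); print(proj(d,[.5485,-.0177,.148]))
a=cv2.resize(d["frame"][155:225,300:360],(480,560),interpolation=cv2.INTER_CUBIC)
e=r.snapshot("top"); b=cv2.resize(e["frame"][165:235,240:280],(320,560),interpolation=cv2.INTER_CUBIC)
cv2.imwrite("pics/s20.png",np.hstack([a,b]))
E
```

```text
jaw yaw 1.4103 tilt [ 0.006  0.001 -1.   ] dp units [ 0.077 -0.025  1.97 ]
turn z units -0.0043
q [ 0.5   0.65 -0.97  1.68  0.58  1.12  0.78] F [ 0.2  0.4 -0.3] pos [ 0.5502 -0.0174  0.3092] clock 18.42
[331.10587314 184.23796836]
```

View pics/s20.png

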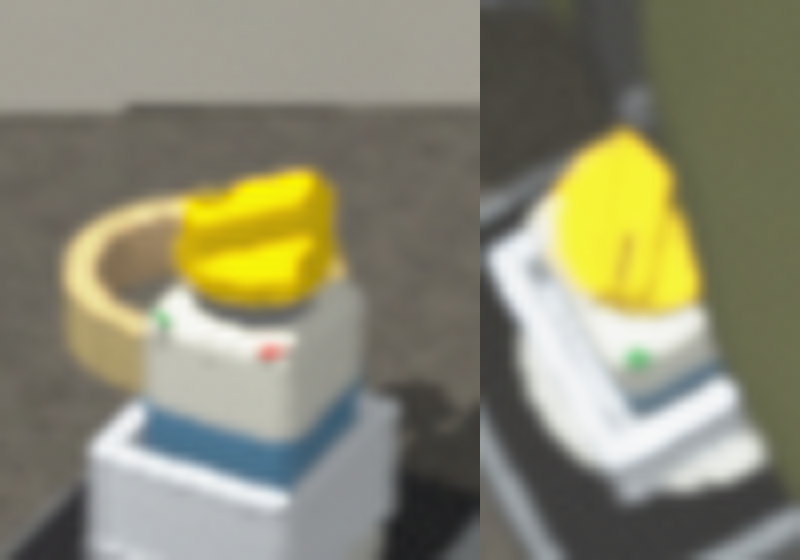

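The lid is up, with its disc bottom at v≈193 (192.9 expected for up). In the top view the black line points at the green dot. I'll move the arm aside for a clear final check.

move_arm --turn '[[0,0,0],[0,0,0],[0,0,0],[0,0,0],[0,0,0],[0,0,0],[0,0,0],[0,0,0],[0,0,0],[0,0,0]]' --dp '[[0,-0.5,0],[0.2,-0.9,0],[0.2,-0.9,0],[0.2,-0.9,0],[0.2,-0.9,0],[0.2,-0.9,0],[0.2,-0.9,0],[0.2,-0.9,0],[0.2,-0.9,0],[0,0,0]]' --jaw '[-0.3,-0.3,-0.3,-0.3,-0.3,-0.3,-0.3,-0.3,-0.3,-0.3]'

```text
clock: 19.35
tool_pos: [0.475, -0.2084, 0.3032]
eef_rot: [0.084, 0.996, -0.002, -0.003]
contact_force: [-0.1, 0.1, -0.5]
opening: 0.652
```

```bash
python3 - <<'E'
from h import *
plan([.5485,-.0177,.26],2.777-1.34)
d=r.snapshot("side")
a=cv2.resize(d["frame"][155:225,300:360],(420,490),interpolation=cv2.INTER_CUBIC)
e=r.snapshot("top"); b=cv2.resize(e["frame"][165:245,235:295],(368,490),interpolation=cv2.INTER_CUBIC)
cv2.imwrite("pics/s21.png",np.hstack([a,b])); cv2.imwrite("pics/t21.png",e["frame"])
E
```

```text
jaw yaw 1.402 tilt [-0.006 -0.003 -1.   ] dp units [-1.627  8.019  1.692]
turn z units -0.0056
q [ 0.92  0.62 -1.    1.77  0.59  1.09  1.11] F [-0.1  0.1 -0.5] pos [ 0.475  -0.2084  0.3032] clock 19.35
```

View pics/s21.png

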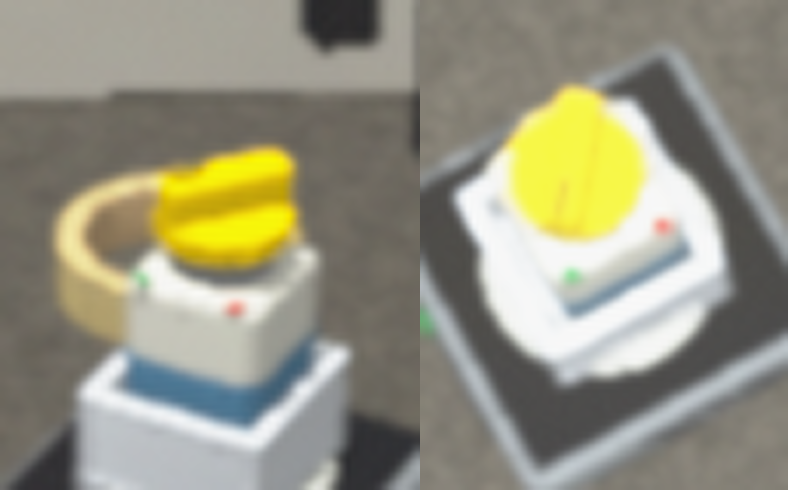

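View pics/t21.png

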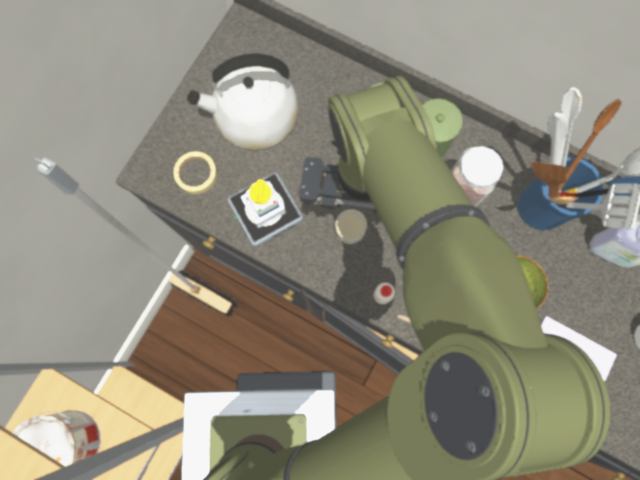

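```bash
python3 - <<'E'
from h import *
np.set_printoptions(precision=4,suppress=True)
e=r.snapshot("top"); d=r.snapshot("side"); k=6.125
t=lambda x,y:((x-420)/k+235-.4,y/k+165-.4)
A=onz(e,*t(662,228),.128);B=onz(e,*t(572,276),.128);y=(A-B)[:2];L=np.linalg.norm(y);y/=L;x=np.array([y[1],-y[0]]);yaw=np.arctan2(x[1],x[0])
print("red",A,"green",B,L,"yaw",yaw,"centre",(A+B)[:2]/2-x*.5*L/np.tan(.62))
p=onz(e,*t(598,105),.164);q=onz(e,*t(580,232),.164);v=(q-p)[:2];b=np.arctan2(v[1],v[0]);print("bar",b,"turn",(yaw+.7-b)%(2*np.pi))
s=lambda x,y:(x/7+300-.4,y/7+155-.4)
for n,P in(("red",s(235,309)),("green",s(141,280))): print(n,"side@.128",onz(d,*P,.128))
E
```

```text
red [ 0.5347 -0.0472  0.128 ] green [ 0.5185 -0.0168  0.128 ] 0.034484383893526406 yaw -2.651733250269845 centre [ 0.5479 -0.0206]
bar 3.0106358514685096 turn 1.3208162054412318
red side@.128 [ 0.5347 -0.0478  0.128 ]
green side@.128 [ 0.5181 -0.0155  0.128 ]
```

Both views put the dots at the same place at shoulder height 0.128 m, so the jar is fully seated. The lid turn measures 1.32 rad, within the locked range. Handing in.

```bash
python3 -c "
from plant import r
print(r.finish_job())"
```

```text
the job is handed in; nothing more can be done
None
```

The jar is standing fully down in the mixer cup with its lid locked. I handed the job in at about 19.5 s of the 50 s allowed, with the gripper open and clear of everything.

I gripped the jar by its body (opening 51.6 mm), stood it on the cup floor and let go. Then I took the lid by its bar, pressed it down, turned it about 1.36 rad clockwise and let it spring back up.

**Last checks:**
- **Seating:** the top and side views place the red and green dots within about 1.5 mm of each other at the shoulder height expected for a fully seated jar.
- **Lid lock:** the lid turn measures about 1.32 rad, inside the locked range of 1.27 to 1.40. In the top view the black line points at the green dot, and the disc is back at its raised height.
- **Other things:** the tape, bottle, kettle and pot in view looked unmoved. The arm hid the curved tool and the small white pot in the last picture. They looked in place in the one taken while I was pressing the lid.

**What disagreed:**
- **Pressing the lid:** I measured only about 5 mm of travel instead of 8 mm. The force reached about 27 N at a hard stop, more than the 13 N stated, with up to about 8 N sideways. The lid still turned freely past the catch and sprang up at the end.
- **Jar position in the cup:** the jar slid about 2–3 mm within the cup's clearance while the lid was being turned and released.

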